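Set the tube tray and sort out the red tubes

ROBOT

A 6-joint arm with a two-finger parallel gripper is mounted at the origin on a cart in front of the work surface, level with it; the furniture and walls round the work are solid. World frame = base frame: x ahead of the robot, y to its left, z up, the work surface at z = 0. Lengths are in m, angles in rad, forces in N, time in s.
With the tool pointing down it reaches from about 0.375 to 0.975 m from the base axis. Payload 3.8 kg.
Tool frame: the origin (TCP) lies at the very end of the fingers, on their centre line; the grasp point (between the pads) lies 19 mm behind it; z points along the fingers, x is the direction in which the jaws open and shut, and the axes are right-handed (so a half turn about z gives the same grasp; the last joint's range is limited). The gripper opens to 85 mm and grips with 20 to 120 N. Pads are 22 mm wide; open, the fingers measure 114 mm over their backs; the gripper's body (76 mm by 85 mm) begins 54 mm behind the grasp point. The pads swing forward as they close: fully open they stand 13 mm farther back than shut.
Start: joints at [-1.259, 0.264, 1.604, -0, 1.274, -0.037], TCP at [0.231, -0.634, 0.231] pointing down, gripper open.
Joint ranges: [-2.63, 2.63], [-0.94, 2.18], [0.31, 2.57], [-1.31, 4.45], [0, 2.66], [-2.55, 2.55]. Speed limits (rad/s): [2.57, 2.57, 3.14, 3.14, 3.14, 3.14].

INTERFACE

Orientations are given as a rotation vector (axis times angle).
In Python, from workcell import bot gives the robot as it stands.
- The arm moves only by the tool carry_out, never from a script. Its argument "deltas" is a list of rows, each an object with "delta_pos": the shift along the tool's x, y, z in m, a list of three; "dr": the turn, a rotation vector about the tool's x, y, z in rad, a list of three. A call has 1 to 10 rows; each row shifts and turns the commanded pose from where the row before left it, along the tool's axes as they then stand; what a row does not reach is not made up. A row lasts 1/8 s, in which the tool goes at most 62.5 mm and 10.7 degrees, less where a joint would pass 70% of its speed; a pose out of reach is approached as far as the arm can. A call is refused whole if a number of a shift passes 0.0625 or a number of a turn 0.188, either way. A call with a gripper value outside its range is refused whole. "grip" is the opening, from 0 (shut) to 1 (fully open), set as the call begins (left out, the last holds). The fingers move at their own pace and stop on an object; "force" is the grip in N (left out, the last holds). Time passes only in rows, so rows that do not move let the fingers close. It gives the time, the measured TCP pose, the force and the opening at its end, in the units of the state.
- bot.read_state(): the state, without advancing time (a new reading comes with each control period).
- bot.read_camera(name): name is "side" or "top"; returns a dict with "frame" (480x640x3 uint8, red, green, blue), "K" (3x3 intrinsics, pixels), "xyz" and "attitude" of the camera in the world. Camera axes: x right, y down, z forward; pixel columns grow to the right and rows downward; lengths in m; the calibration is good to about 2 mm. A picture is of the moment at which its call begins. There is no depth.
- bot.finish_job(): hands the job in, once; it reports no verdict.
The state is a dict: "time": time; "q": joint angles; "joint_vel": joint speeds; "joint_torque": joint torques, N m; "tool_pos": TCP position; "tcp_rot": TCP orientation; "wrist_force": force on the tool from outside, world axes, zero at the start; "torque": the same for the moment, N m; "width": opening from 0.0 (shut) to 1.0 (fully open).
Only numpy, scipy, OpenCV 4.12 (cv2) and the standard library are available. Lean on these libraries where they do the work, as an engineer would, in place of code of your own. Each camera call takes 0.05 s, during which the arm holds its last target.

TASK

Get the paint-tube tray ready for a session in red: flip the fence's cam lever over to unlock it, slide the fence until its red pointer stands on the yellow index line, and flip the lever fully back to lock it there. Then work every red-banded tube out of the touching row on the grey mat without shifting the blue-banded ones, and lay these and the loose red-banded tube flat and lengthwise (along the fence's sliding direction) on the floor of the bay between end stop and fence, well inside the board, none on top of another. Leave the tape roll and the clear jar alone.

Things in the scene. Friction and masses are not known exactly. Their poses are not given: they have to be found in the camera images.
- tube_tray: fixed paint-tube tray: pale wooden board 230 mm (its x) by 220 mm (its y), 10 mm thick, origin at the centre of its underside, z up; its turn on the table varies. A 26 mm high, 190 mm long wooden end stop stands across it with its inner face at y = -98 mm; the sliding fence stands across it further on in +y. The bay for tubes is the floor (z = 10 mm) between stop and fence; the bay's x sides are open. A white scale strip runs along its -x edge, centred at x = -108 mm.
- fence (a joint): travel of the sliding fence along the tray's +y, 0 to 0.12 m; the free bay between stop and fence is 60 mm plus this value. Needs about 2 N when unclamped, held fast (some tens of N) when clamped. The fence is a wooden bar across the tray, 12 mm thick, 25 mm high over the tray floor.
- fence_grip (a point): middle of the upper part of the black thumb grip on the fence: 36 mm along the tray's x, 14 mm thick along the tray's y, its top 12 mm above this point and the fence's top 20 mm below it. Pinch it along the tray's y to slide the fence. The grip stands 97 mm from the clamp hinge along the tray's x.
- fence_mark_edge (a point): tip of the small red pointer on the fence, over the scale strip
- index_tab: yellow index tab clipped to the tray's -x edge, with a line 1.6 mm wide across the scale strip; its y axis is the tray's y, origin at the foot of the line. The fence is at its mark when the red pointer has the same y as this tab (pointer y in the tab's frame = 0). It lies where the bay is 145 to 170 mm long; it cannot be touched.
- clamp (a joint): cam lever on the fence, swinging in the tray's x-z plane: 0 = locked, leaning 0.55 rad from upright towards the tray's -x; 1.1 rad = unlocked, leaning 0.55 rad to +x. Stays where it is left; the fence is free above about 0.4 rad and fully locked below 0.1. Its knob needs about 2 to 10 N; push it sideways with closed fingers.
- clamp_hinge (a point): axis of the cam lever (parallel to the tray's y), 30 mm above the table
- clamp_knob (a point): centre of the lever's red ball knob, 18 mm across, 58 mm from the hinge; the steel lever rod between is 10 mm thick
- row_mat: thin grey mat on the table, fixed, 250 mm (its x) by 140 mm (its y), 3 mm thick, origin at the centre of its underside. On it up to seven tubes lie side by side and touching, in a row along its x, each with its length along the mat's y and its cap towards the mat's -y, 32 mm from middle to middle.
- red_1: wanted paint tube, white with red band and black cap, 34 mm wide, 125 mm long (its y), 23 mm thick, about 80 g; origin mid-underside, z up. Flat folded end at y -61 mm; shoulder, 22 mm across, at y +45; 17 mm thick cap ends at y +62. Grip across the width near y +20 mm (26 mm wide there). Starts in the row between blue-banded ones; may be absent.
- red_2: wanted paint tube, white with red band and black cap, 34 mm wide, 125 mm long (its y), 23 mm thick, about 80 g; origin mid-underside, z up. Flat folded end at y -61 mm; shoulder, 22 mm across, at y +45; 17 mm thick cap ends at y +62. Grip across the width near y +20 mm (26 mm wide there). Starts in the row between blue-banded ones; may be absent.
- red_3: wanted paint tube, white with red band and black cap, 34 mm wide, 125 mm long (its y), 23 mm thick, about 80 g; origin mid-underside, z up. Flat folded end at y -61 mm; shoulder, 22 mm across, at y +45; 17 mm thick cap ends at y +62. Grip across the width near y +20 mm (26 mm wide there). Starts in the row between blue-banded ones; may be absent.
- red_loose: wanted paint tube, white with red band and black cap, 34 mm wide, 125 mm long (its y), 23 mm thick, about 80 g; origin mid-underside, z up. Flat folded end at y -61 mm; shoulder, 22 mm across, at y +45; 17 mm thick cap ends at y +62. Grip across the width near y +20 mm (26 mm wide there). Starts alone on the table behind the tray.
- blue_1: paint tube that stays: white with a blue band and a white cap, 29 mm wide, 101 mm long along its y, 19 mm thick, 120 g; origin at the middle of its underside, folded end at y = -49 mm, cap (15 mm across) ending at y = +50 mm. Lies in the row on the mat.
- blue_2: paint tube that stays: white with a blue band and a white cap, 29 mm wide, 101 mm long along its y, 19 mm thick, 120 g; origin at the middle of its underside, folded end at y = -49 mm, cap (15 mm across) ending at y = +50 mm. Lies in the row on the mat.
- blue_3: paint tube that stays: white with a blue band and a white cap, 29 mm wide, 101 mm long along its y, 19 mm thick, 120 g; origin at the middle of its underside, folded end at y = -49 mm, cap (15 mm across) ending at y = +50 mm. Lies in the row on the mat.
- blue_4: paint tube that stays: white with a blue band and a white cap, 29 mm wide, 101 mm long along its y, 19 mm thick, 120 g; origin at the middle of its underside, folded end at y = -49 mm, cap (15 mm across) ending at y = +50 mm. Lies in the row on the mat.
- tape: roll of masking tape lying behind the row, 104 mm across, 25 mm high, origin at the middle of its underside; a bystander
- clear_jar: clear empty jar with a dark lid standing behind the tray, 70 mm across, 86 mm high, origin at the middle of its foot; a bystander
Things that resemble listed ones, but are neither listed nor needed, are in the scene too. Leave any pink look-alike of the red_1 alone.

How it is judged:
By the outcome, as a careful person would: the job done as asked, in the order asked, and still so for the second after the job is handed in, with the robot touching nothing.
Of red_1, red_2, red_3 only 2 to 3 are there at a start; the rules pass over those that are not, and their reading is None.
At some moment in a run one of red_loose may be knocked a few centimetres aside while the robot is not near it.
Once in a run the grip may slacken for a moment while it holds something.
It also fails if it takes over 210 s, if anything falls off the work surface, if the arm or the gripper's body presses on something with over 40 N, if the wrist force passes 120 N, or if a joint passes its speed limit or range.

## Working session

There is one attempt and no reset: what is moved stays moved. The work goes in short steps, Python scripts to look and compute and a tool call to move; the robot and the scene stay as the last step left them, time stands still between calls to the robot, and variables do not carry over. Pictures are saved under pics/ and viewed, and the job is handed in when it is done.

Besides the shell and the picture viewer there is one more tool, called after ">>>" as name([rows], argument=value, ...), one row to a line, values as JSON. carry_out: Moves the arm, as the interface text tells. Its arguments: {"type":"object","properties":{"deltas":{"type":"array"},"grip":{"type":"number"},"force":{"type":"number"}},"required":["deltas"]}

```bash
ls; mkdir -p pics; cat > h.py <<'E'
import numpy as np, cv2
from scipy.spatial.transform import Rotation as R
from workcell import bot
def snap(n,f):
    c=bot.read_camera(n); cv2.imwrite('pics/'+f+'.png',c['frame'][:,:,::-1]); return c
def rot(c):
    a=np.array(c['attitude'],float)
    return a if a.shape==(3,3) else R.from_rotvec(a).as_matrix() if a.size==3 else R.from_quat(a).as_matrix()
def ray(c,u,v):
    d=rot(c)@np.linalg.solve(np.array(c['K']),[u,v,1.]); return np.array(c['xyz']),d
def onz(c,u,v,z):
    o,d=ray(c,u,v); return o+d*(z-o[2])/d[2]
def tri(c1,p1,c2,p2):
    o1,d1=ray(c1,*p1);o2,d2=ray(c2,*p2)
    s=np.linalg.lstsq(np.stack([d1,-d2],1),o2-o1,rcond=None)[0]
    a=o1+d1*s[0];b=o2+d2*s[1]; return (a+b)/2,np.linalg.norm(a-b)
def proj(c,P):
    p=np.array(c['K'])@(rot(c).T@(np.array(P)-np.array(c['xyz']))); return p[:2]/p[2]
E
python3 - <<'E'
from h import *
for n in('top','side'):
    c=snap(n,n+'0'); print(n,c['xyz'],c['attitude'],c['K']); np.save(n+'0.npy',c,allow_pickle=True)
print(bot.read_state())
E
```

```text
pics
top [0.37803465 0.02788414 1.43156507] [-2.1647627   2.1321918  -0.13818571] [[617.07013233   0.         331.81051785]
 [  0.         617.07013233 240.83966489]
 [  0.           0.           1.        ]]
side [ 1.4670493  -0.96711564  0.69272099] [-1.90600407 -0.71155305  0.45780084] [[623.61513885   0.         316.72985141]
 [  0.         623.61513885 246.94784542]
 [  0.           0.           1.        ]]
{'time': 0.1, 'q': array([-1.25893454e+00,  2.64691847e-01,  1.60522298e+00,  9.58317400e-06,
        1.27372569e+00, -3.69121374e-02]), 'joint_vel': array([ 0.00064228, -0.00372756, -0.00130961, -0.00074793,  0.00108149,
       -0.0003525 ]), 'joint_torque': array([ 3.67939110e-04, -5.16706967e+01, -3.68590879e+01,  1.48413537e-06,
        6.31009490e-03, -8.02555803e-06]), 'tool_pos': array([ 0.23046917, -0.63373314,  0.23008489]), 'tcp_rot': array([-2.57215730e+00,  1.80160890e+00,  2.55517285e-03]), 'wrist_force': array([-0.52605299, -0.09740584,  1.03112026]), 'torque': array([-0.05877742,  0.00798021,  0.03873536]), 'width': 0.9980734187173422}
```

View pics/top0.png

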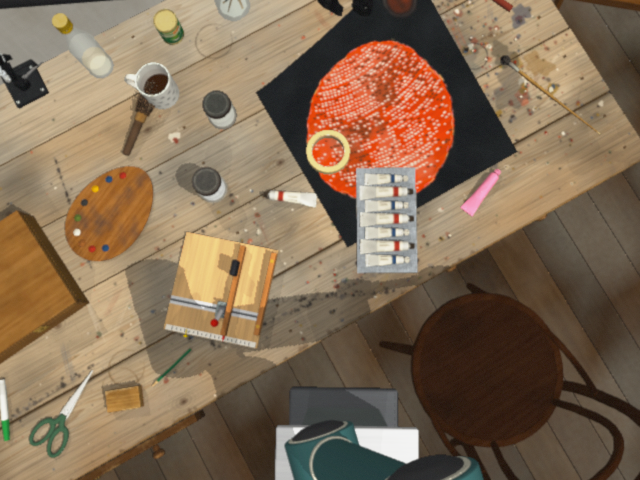

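View pics/side0.png

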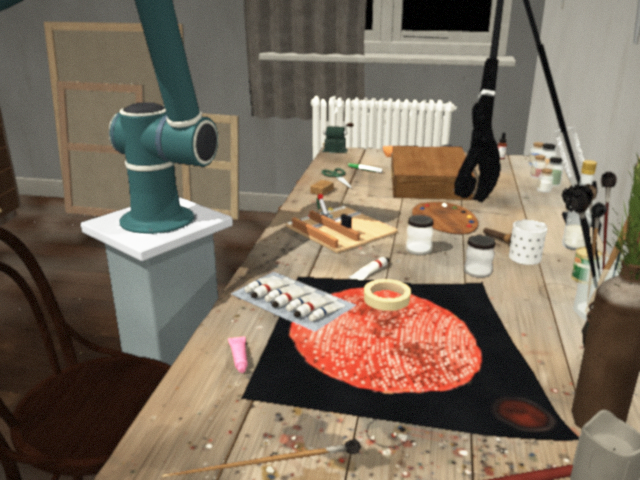

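The top view shows the tray at about (222,290) and the 7-tube row on its mat at (387,220). The loose red tube is at (290,198), the tape at (328,152) and the pink look-alike at (482,190). I'll zoom in on the tray and the row.

```bash
python3 - <<'E'
import cv2
t=cv2.imread('pics/top0.png');s=cv2.imread('pics/side0.png')
cv2.imwrite('pics/t_tray.png',cv2.resize(t[220:360,150:295],None,fx=5,fy=4.2857*5/4.2857*0.85,interpolation=cv2.INTER_CUBIC)[:600])
cv2.imwrite('pics/t_row.png',cv2.resize(t[160:280,250:425],None,fx=4.5,fy=4.5,interpolation=cv2.INTER_CUBIC))
cv2.imwrite('pics/s_tray.png',cv2.resize(s[185:285,280:420],None,fx=5.5,fy=5.5,interpolation=cv2.INTER_CUBIC))
cv2.imwrite('pics/s_row.png',cv2.resize(s[245:335,220:400],None,fx=4.4,fy=4.4,interpolation=cv2.INTER_CUBIC))
E
```

```text
(no output)
```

View pics/t_tray.png

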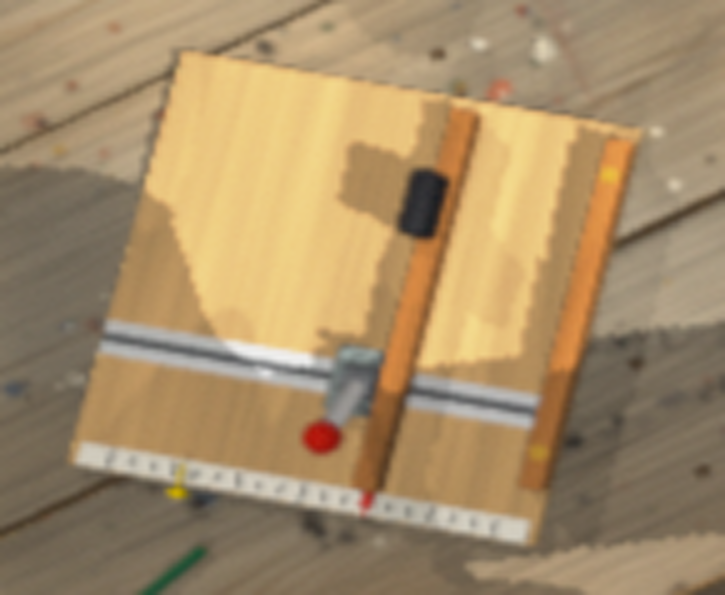

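View pics/t_row.png

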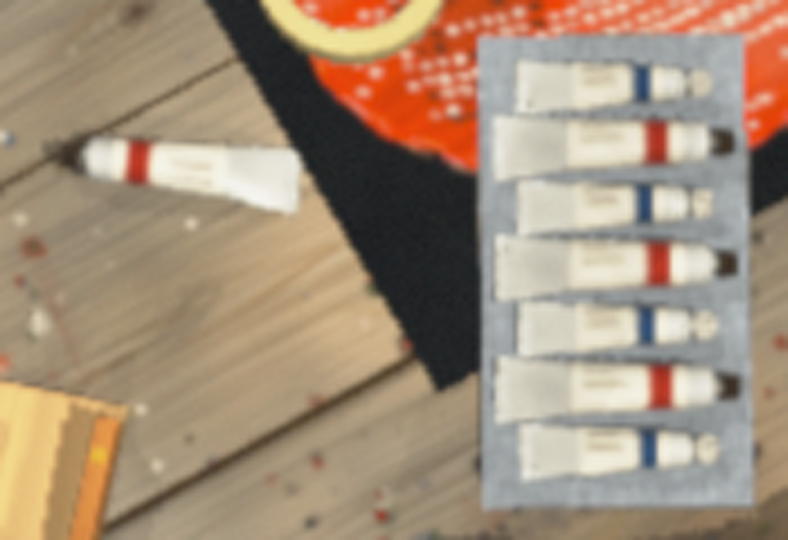

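View pics/s_tray.png

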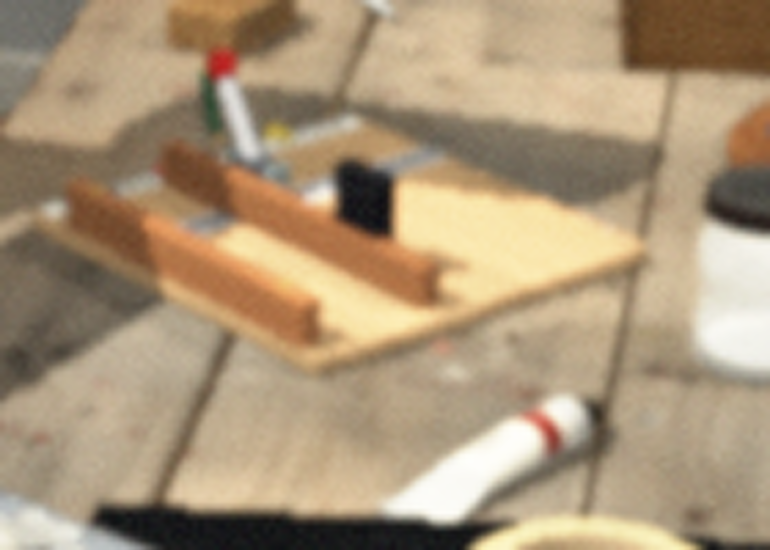

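View pics/s_row.png

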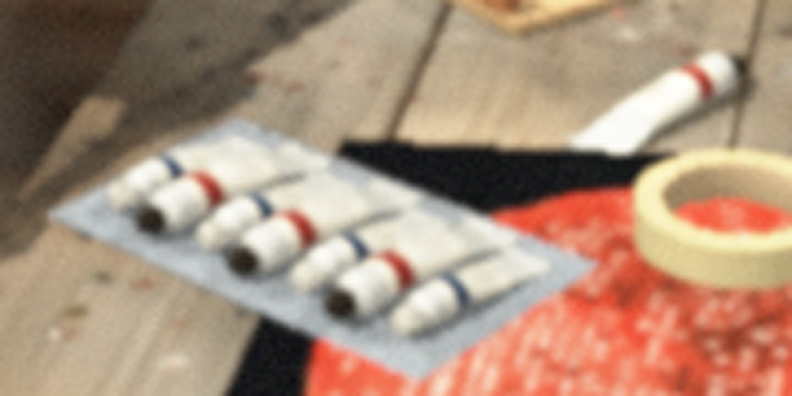

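```bash
cat > det.py <<'E'
from h import *
def blobs(im,kind,roi,amin=4):
    hsv=cv2.cvtColor(im,cv2.COLOR_RGB2HSV); h,s,v=[hsv[:,:,i].astype(int) for i in range(3)]
    m={'red':((h<6)|(h>172))&(s>140)&(v>70),'yellow':(h>22)&(h<33)&(s>170)&(v>110),
       'blue':(h>98)&(h<125)&(s>90),'black':(v<55),'orange':(h>8)&(h<20)&(s>130)&(v>100),'wood':(h>8)&(h<28)&(s>60)&(v>80),'grey':(s<60)&(v>90)}[kind]
    x0,x1,y0,y1=roi; mm=np.zeros(m.shape,np.uint8); mm[y0:y1,x0:x1]=m[y0:y1,x0:x1]
    n,l,st,ce=cv2.connectedComponentsWithStats(mm,connectivity=8)
    return sorted([(st[i,4],ce[i].round(2),st[i,:4]) for i in range(1,n) if st[i,4]>=amin],key=lambda t:-t[0])
E
python3 - <<'E'
from det import *
T=np.load('top0.npy',allow_pickle=True).item();S=np.load('side0.npy',allow_pickle=True).item()
t=T['frame'];s=S['frame']
for k,roi in [('red',(150,295,220,360)),('yellow',(150,295,220,360)),('black',(215,250,250,285)),('red',(355,420,165,275)),('blue',(355,420,165,275)),('red',(255,325,180,215)),('black',(255,325,180,215))]:
    print('top',k,roi); [print('  ',*b) for b in blobs(t,k,roi)[:8]]
for k,roi in [('red',(280,420,185,260)),('yellow',(280,420,185,260)),('black',(330,360,205,235)),('red',(225,355,260,330)),('blue',(235,355,260,330)),('red',(350,395,255,280))]:
    print('side',k,roi); [print('  ',*b) for b in blobs(s,k,roi)[:8]]
E
```

```text
top red (150, 295, 220, 360)
   39 [214.   322.41] [211 319   7   7]
   4 [223.25 336.75] [223 336   2   3]
top yellow (150, 295, 220, 360)
   7 [185.   335.29] [184 334   3   3]
top black (215, 250, 250, 285)
   73 [234.48 267.03] [231 261   8  14]
top red (355, 420, 165, 275)
   34 [395.5  191.24] [394 187   4   9]
   34 [396.5  245.24] [395 241   4   9]
   31 [396.   218.03] [394 214   5   9]
   8 [417.12 190.88] [416 189   4   4]
top blue (355, 420, 165, 275)
   14 [393.5 232. ] [393 229   2   7]
   13 [392.46 178.23] [392 175   2   7]
   13 [392.54 204.77] [392 202   2   7]
   13 [393.54 259.23] [393 256   2   7]
top red (255, 325, 180, 215)
   32 [280.34 195.41] [279 191   4  10]
top black (255, 325, 180, 215)
   220 [318.89 188.88] [309 180  16  27]
side red (280, 420, 185, 260)
   19 [319.89 196.  ] [318 194   5   5]
side yellow (280, 420, 185, 260)
side black (330, 360, 205, 235)
   89 [345.94 220.55] [342 215   9  12]
side red (225, 355, 260, 330)
   145 [344.96 292.72] [332 288  23  11]
   47 [293.   326.43] [289 323   9   7]
   33 [351.58 313.76] [348 311   7   8]
   10 [288.6 296.1] [287 294   4   5]
   10 [310.9 306. ] [309 304   4   5]
   8 [267.75 287.5 ] [266 286   4   4]
   7 [303.57 328.29] [302 327   5   3]
side blue (235, 355, 260, 330)
side red (350, 395, 255, 280)
   6 [379.33 263.  ] [378 261   3   5]
```

```bash
python3 - <<'E'
from det import *
T=np.load('top0.npy',allow_pickle=True).item();S=np.load('side0.npy',allow_pickle=True).item()
for n,a,b in [('knob',(214,322.41),(319.9,196)),('grip',(234.48,267.03),(345.94,220.55)),('b1',(395.5,191.24),(310.9,306)),('b2',(396,218.03),(288.6,296.1)),('b3',(396.5,245.24),(267.75,287.5)),('loose',(280.34,195.41),(379.33,263))]:
    p,e=tri(T,a,S,b); print(n,p.round(4),round(e,4))
cor=[(150+(x+.5)/5-.5,220+(y+.5)/4.25-.5) for x,y in [(183,52),(640,128),(530,545),(72,462)]]
W=[onz(T,u,v,.01) for u,v in cor]
for w in W: print(w.round(4))
print([np.linalg.norm(W[i]-W[(i+1)%4]).round(4) for i in range(4)], np.mean(W,0))
for a,b in [(1,0),(2,3)]: d=W[b]-W[a]; print('ydir ang',np.arctan2(d[1],d[0]))
for a,b in [(3,0),(2,1)]: d=W[b]-W[a]; print('xdir ang',np.arctan2(d[1],d[0]))
print('tab',onz(T,185,335.29,.012),'ptr',onz(T,223.25,336.75,.014),)
E
```

```text
knob [0.3796 0.2921 0.0811] 0.0025
grip [0.5034 0.2567 0.0503] 0.0016
b1 [ 0.6926 -0.1054  0.0164] 0.009
b2 [ 0.6285 -0.1067  0.0177] 0.0084
b3 [ 0.5648 -0.1079  0.0172] 0.0085
loose [0.6792 0.1635 0.0136] 0.008
[0.5871 0.3786 0.01  ]
[0.5482 0.1641 0.01  ]
[0.3229 0.208  0.01  ]
[0.3636 0.4188 0.01  ]
[np.float64(0.2179), np.float64(0.2295), np.float64(0.2147), np.float64(0.227)] [0.45546521 0.29238031 0.01      ]
ydir ang 1.391657440841359
ydir ang 1.3801602958819277
xdir ang -0.1781291248687336
xdir ang -0.1923539089694001
tab [0.34868394 0.3695384  0.012     ] ptr [0.34680658 0.28187175 0.014     ]
```

```bash
cat >> h.py <<'E'
YAW=-0.185; C0=np.array([0.4555,0.2924])
def w2t(p):
    d=np.array(p[:2])-C0; c,s=np.cos(YAW),np.sin(YAW); return np.array([c*d[0]+s*d[1],-s*d[0]+c*d[1]])
def t2w(p):
    c,s=np.cos(YAW),np.sin(YAW); return C0+np.array([c*p[0]-s*p[1],s*p[0]+c*p[1]])
def plan(x,y,z,yaw,pos=None,y0=None,n=None):
    """print rows (tool-down) from measured pose to target; yaw = angle of the tool x axis"""
    st=bot.read_state(); M=R.from_rotvec(st['tcp_rot']).as_matrix(); p=st['tool_pos'] 
    cy=np.arctan2(M[1,0],M[0,0]); dy=(yaw-cy+np.pi)%(2*np.pi)-np.pi
    d=np.array([x,y,z])-p
    print('t',round(st['time'],2),'pos',p.round(4),'yaw',round(cy,3),'tilt',M[:,2].round(3),'w',round(st['width'],3),'F',st['wrist_force'].round(1),'q6',st['q'][5].round(2))
    # translation in present tool axes (before turning); turn about tool z (down) = -world
    print('  total world d',d.round(4),' in tool axes now:',(M.T@d).round(4),' after turn:',(R.from_euler('z',dy).as_matrix()@M).T.dot(d).round(4),' dr_z total',round(-dy,3))
E
python3 - <<'E'
from h import *
T=np.load('top0.npy',allow_pickle=True).item()
for n,p in [('knob',(.3796,.2921)),('grip',(.5034,.2567)),('ptr',(.3468,.2819)),('tab',(.3487,.3695))]: print(n,w2t(p).round(4))
k=w2t((.3796,.2921))
# fence top & rail & loose etc
for n,u,v,z in [('fence_mid_top',150+(418)/5,220+300/4.25,.035),('rail',150+470/5,220+397/4.25,.01)]: print(n,w2t(onz(T,u,v,z)).round(4))
plan(*t2w(k+[-.045,0]),0.15,1.386)
E
```

```text
knob [-0.0745 -0.0143]
grip [ 0.0536 -0.0263]
ptr [-0.1049 -0.0303]
tab [-0.1192  0.0561]
fence_mid_top [ 0.0015 -0.034 ]
rail [-0.0441 -0.0645]
t 0.1 pos [ 0.2305 -0.6337  0.2301] yaw -1.222 tilt [-0.001  0.002 -1.   ] w 0.998 F [-0.5 -0.1  1. ] q6 -0.04
  total world d [ 0.1049  0.9341 -0.0801]  in tool axes now: [-0.8419 -0.4178  0.0818]  after turn: [ 0.9376 -0.0685  0.0782]  dr_z total -2.608
```

```bash
cat >> h.py <<'E'
def rows(wps,maxstep=0.055,maxturn=0.18,p=None,cy=None):
    """wps: (x,y,z,yaw); prints tool-axis rows along straight legs from the measured pose, tool down"""
    st=bot.read_state(); M=R.from_rotvec(st['tcp_rot']).as_matrix()
    p=st['tool_pos'].copy() if p is None else np.array(p); cy=np.arctan2(M[1,0],M[0,0]) if cy is None else cy
    print('t',round(st['time'],2),'pos',p.round(4),'yaw',round(cy,3),'tilt',M[:,2].round(3),'w',round(st['width'],3),'F',st['wrist_force'].round(1),'q6',st['q'][5].round(2))
    for w in wps:
        d=np.array(w[:3])-p; dy=(w[3]-cy+np.pi)%(2*np.pi)-np.pi
        n=max(1,int(np.ceil(max(np.linalg.norm(d)/maxstep,abs(dy)/maxturn))))
        for i in range(n):
            a=cy+dy*i/n; ax=np.array([np.cos(a),np.sin(a),0]); ay=np.array([np.sin(a),-np.cos(a),0])
            s=d/n; print('{"delta_pos":[%.4f,%.4f,%.4f],"dr":[0,0,%.3f]},'%(s@ax,s@ay,-s[2],-dy/n))
        print('--',n); p=np.array(w[:3]);cy=w[3]
E
python3 - <<'E'
from h import *
k=np.array([-.0745,-.0143])
rows([(.5,-.1,.2,0.15),(*t2w(k+[-.05,0]),0.15,1.386)])
E
```

```text
t 0.1 pos [ 0.2305 -0.6337  0.2301] yaw -1.222 tilt [-0.001  0.002 -1.   ] w 0.998 F [-0.5 -0.1  1. ] q6 -0.04
{"delta_pos":[-0.0372,-0.0396,0.0027],"dr":[0,0,-0.125]},
{"delta_pos":[-0.0320,-0.0439,0.0027],"dr":[0,0,-0.125]},
{"delta_pos":[-0.0263,-0.0476,0.0027],"dr":[0,0,-0.125]},
{"delta_pos":[-0.0202,-0.0505,0.0027],"dr":[0,0,-0.125]},
{"delta_pos":[-0.0137,-0.0526,0.0027],"dr":[0,0,-0.125]},
{"delta_pos":[-0.0071,-0.0539,0.0027],"dr":[0,0,-0.125]},
{"delta_pos":[-0.0003,-0.0544,0.0027],"dr":[0,0,-0.125]},
{"delta_pos":[0.0064,-0.0540,0.0027],"dr":[0,0,-0.125]},
{"delta_pos":[0.0131,-0.0528,0.0027],"dr":[0,0,-0.125]},
{"delta_pos":[0.0196,-0.0507,0.0027],"dr":[0,0,-0.125]},
{"delta_pos":[0.0257,-0.0479,0.0027],"dr":[0,0,-0.125]},
-- 11
{"delta_pos":[-0.0135,-0.0528,0.0063],"dr":[0,0,-0.154]},
{"delta_pos":[-0.0052,-0.0542,0.0063],"dr":[0,0,-0.154]},
{"delta_pos":[0.0032,-0.0544,0.0063],"dr":[0,0,-0.154]},
{"delta_pos":[0.0116,-0.0532,0.0063],"dr":[0,0,-0.154]},
{"delta_pos":[0.0196,-0.0508,0.0063],"dr":[0,0,-0.154]},
{"delta_pos":[0.0272,-0.0472,0.0063],"dr":[0,0,-0.154]},
{"delta_pos":[0.0341,-0.0424,0.0063],"dr":[0,0,-0.154]},
{"delta_pos":[0.0402,-0.0367,0.0063],"dr":[0,0,-0.154]},
-- 8
```

>>> carry_out([
  {"delta_pos": [-0.037, -0.04, 0.003], "dr": [0, 0, -0.125]},
  {"delta_pos": [-0.032, -0.044, 0.003], "dr": [0, 0, -0.125]},
  {"delta_pos": [-0.026, -0.048, 0.003], "dr": [0, 0, -0.125]},
  {"delta_pos": [-0.02, -0.0505, 0.003], "dr": [0, 0, -0.125]},
  {"delta_pos": [-0.014, -0.0526, 0.003], "dr": [0, 0, -0.125]},
  {"delta_pos": [-0.007, -0.054, 0.003], "dr": [0, 0, -0.125]},
  {"delta_pos": [0, -0.0544, 0.003], "dr": [0, 0, -0.125]},
  {"delta_pos": [0.006, -0.054, 0.003], "dr": [0, 0, -0.125]},
  {"delta_pos": [0.013, -0.053, 0.003], "dr": [0, 0, -0.125]},
  {"delta_pos": [0.02, -0.051, 0.003], "dr": [0, 0, -0.125]},
], grip=0, force=40)

```text
time: 1.35
tool_pos: [0.4768, -0.1465, 0.2009]
tcp_rot: [3.141, 0.05, -0.0]
wrist_force: [0.4, -0.7, 0.0]
width: 0.003
```

```bash
python3 - <<'E'
from h import *
k=np.array([-.0745,-.0143])
rows([(*t2w(k+[-.05,0]),0.15,1.386)])
E
```

```text
t 1.35 pos [ 0.4768 -0.1465  0.2009] yaw 0.032 tilt [-0. -0. -1.] w 0.003 F [ 0.4 -0.7  0. ] q6 -0.38
{"delta_pos":[-0.0147,-0.0502,0.0057],"dr":[0,0,-0.150]},
{"delta_pos":[-0.0070,-0.0519,0.0057],"dr":[0,0,-0.150]},
{"delta_pos":[0.0009,-0.0523,0.0057],"dr":[0,0,-0.150]},
{"delta_pos":[0.0087,-0.0516,0.0057],"dr":[0,0,-0.150]},
{"delta_pos":[0.0164,-0.0497,0.0057],"dr":[0,0,-0.150]},
{"delta_pos":[0.0236,-0.0467,0.0057],"dr":[0,0,-0.150]},
{"delta_pos":[0.0304,-0.0426,0.0057],"dr":[0,0,-0.150]},
{"delta_pos":[0.0364,-0.0376,0.0057],"dr":[0,0,-0.150]},
{"delta_pos":[0.0416,-0.0317,0.0057],"dr":[0,0,-0.150]},
-- 9
```

>>> carry_out([
  {"delta_pos": [-0.0147, -0.05, 0.0057], "dr": [0, 0, -0.15]},
  {"delta_pos": [-0.007, -0.052, 0.0057], "dr": [0, 0, -0.15]},
  {"delta_pos": [0.001, -0.052, 0.0057], "dr": [0, 0, -0.15]},
  {"delta_pos": [0.009, -0.0516, 0.0057], "dr": [0, 0, -0.15]},
  {"delta_pos": [0.0164, -0.05, 0.0057], "dr": [0, 0, -0.15]},
  {"delta_pos": [0.0236, -0.0467, 0.0057], "dr": [0, 0, -0.15]},
  {"delta_pos": [0.03, -0.0426, 0.0057], "dr": [0, 0, -0.15]},
  {"delta_pos": [0.036, -0.0376, 0.0057], "dr": [0, 0, -0.15]},
  {"delta_pos": [0.0416, -0.032, 0.0057], "dr": [0, 0, -0.15]},
])

```text
time: 2.48
tool_pos: [0.3314, 0.3011, 0.1497]
tcp_rot: [2.42, 2.004, 0.0]
wrist_force: [0.5, 0.2, 0.2]
width: -0.001
```

```bash
python3 - <<'E'
from h import *
k=np.array([-.0745,-.0143])
rows([(*t2w(k+[-.045,0]),0.074,1.386),(*t2w(k+[.045,0]),0.074,1.386)],maxstep=.03)
c=snap('side','s1');t=snap('top','t1')
cv2.imwrite('pics/s1c.png',cv2.resize(c['frame'][130:290,260:440,::-1],None,fx=4,fy=3.7))
E
```

```text
t 2.48 pos [0.3314 0.3011 0.1497] yaw 1.383 tilt [ 0. -0. -1.] w -0.001 F [0.5 0.2 0.2] q6 -0.7
{"delta_pos":[-0.0000,0.0014,0.0252],"dr":[0,0,-0.001]},
{"delta_pos":[-0.0000,0.0014,0.0252],"dr":[0,0,-0.001]},
{"delta_pos":[-0.0000,0.0014,0.0252],"dr":[0,0,-0.001]},
-- 3
{"delta_pos":[-0.0000,0.0300,-0.0000],"dr":[0,0,-0.000]},
{"delta_pos":[-0.0000,0.0300,-0.0000],"dr":[0,0,-0.000]},
{"delta_pos":[-0.0000,0.0300,-0.0000],"dr":[0,0,-0.000]},
-- 3
```

View pics/s1c.png

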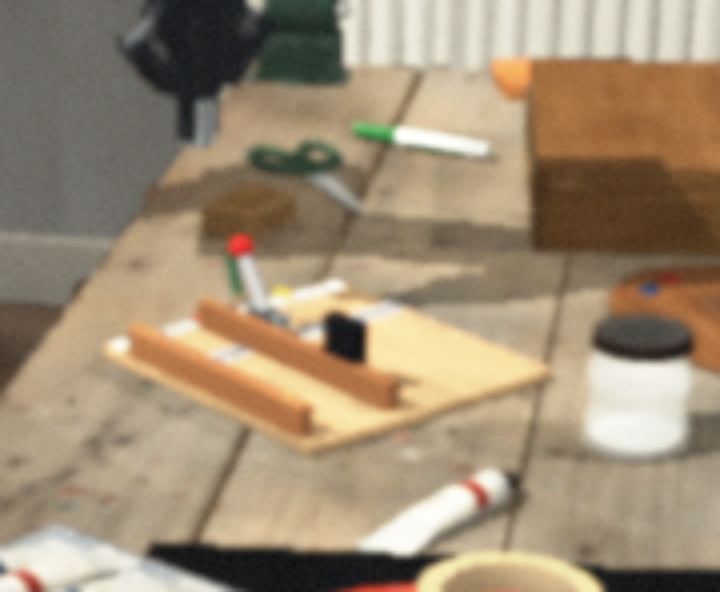

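>>> carry_out([
  {"delta_pos": [0, 0, 0.025], "dr": [0, 0, 0]},
  {"delta_pos": [0, 0, 0.025], "dr": [0, 0, 0]},
  {"delta_pos": [0, 0, 0.026], "dr": [0, 0, 0]},
  {"delta_pos": [0, 0.02, 0], "dr": [0, 0, 0]},
  {"delta_pos": [0, 0.012, 0], "dr": [0, 0, 0]},
  {"delta_pos": [0, 0.012, 0], "dr": [0, 0, 0]},
  {"delta_pos": [0, 0.012, 0], "dr": [0, 0, 0]},
])

```text
time: 3.45
tool_pos: [0.3893, 0.2893, 0.0754]
tcp_rot: [-2.426, -1.996, -0.004]
wrist_force: [-2.4, 0.6, 2.2]
width: -0.0
```

>>> carry_out([
  {"delta_pos": [0, 0.01, 0], "dr": [0, 0, 0]},
  {"delta_pos": [0, 0.008, 0], "dr": [0, 0, 0]},
  {"delta_pos": [0, 0.006, 0], "dr": [0, 0, 0]},
])

```text
time: 3.82
tool_pos: [0.4111, 0.2842, 0.0736]
tcp_rot: [-2.425, -1.997, 0.001]
wrist_force: [-2.3, 1.1, -1.7]
width: -0.002
```

```bash
python3 - <<'E'
from h import *
st=bot.read_state(); print(w2t(st['tool_pos']),st['tool_pos'],st['wrist_force'])
c=snap('side','s2')
cv2.imwrite('pics/s2c.png',cv2.resize(c['frame'][130:290,260:440,::-1],None,fx=4,fy=3.7))
E
```

```text
[-0.04217181 -0.01626957] [0.41105507 0.28416541 0.07363645] [-2.27360863  1.11175092 -1.74604412]
```

View pics/s2c.png

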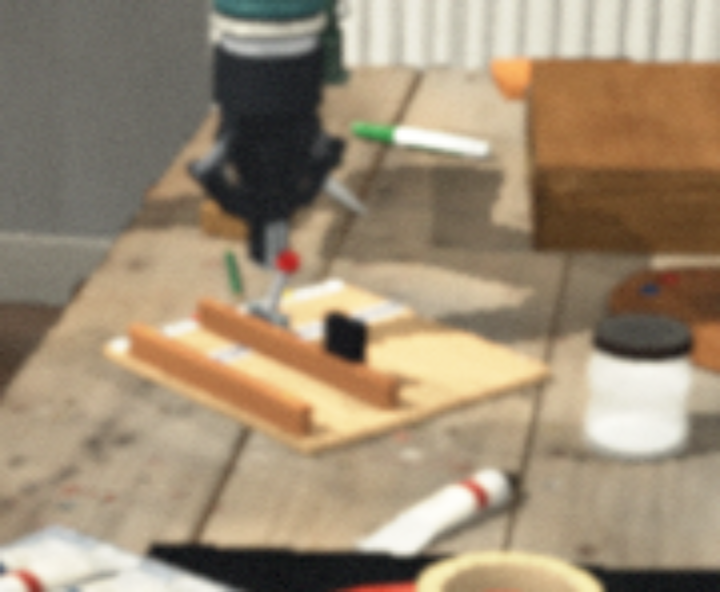

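The knob at (288,262) in the crop has swung past upright, so I'll push it a little further.

>>> carry_out([
  {"delta_pos": [0, 0.004, 0], "dr": [0, 0, 0]},
  {"delta_pos": [0, 0.003, 0], "dr": [0, 0, 0]},
])

```text
time: 4.12
tool_pos: [0.4168, 0.2824, 0.0732]
tcp_rot: [-2.424, -1.997, 0.004]
wrist_force: [-2.4, 0.5, -1.7]
width: -0.001
```

>>> carry_out([
  {"delta_pos": [0, 0.003, 0], "dr": [0, 0, 0]},
  {"delta_pos": [0, 0.0, 0], "dr": [0, 0, 0]},
])

```text
time: 4.38
tool_pos: [0.4191, 0.282, 0.0732]
tcp_rot: [-2.424, -1.996, 0.005]
wrist_force: [-5.3, 1.2, -2.5]
width: -0.002
```

>>> carry_out([
  {"delta_pos": [0, 0.001, 0], "dr": [0, 0, 0]},
  {"delta_pos": [0, -0.02, 0], "dr": [0, 0, 0]},
  {"delta_pos": [0, 0, -0.03], "dr": [0, 0, 0]},
])

```text
time: 4.75
tool_pos: [0.3991, 0.285, 0.1021]
tcp_rot: [-2.424, -1.998, 0.007]
wrist_force: [1.2, 1.1, -0.8]
width: -0.002
```

```bash
python3 - <<'E'
from det import *
g=np.array([.0532,-.0263])
rows([(*t2w(g),.115,1.386),(*t2w(g),.040,1.386)],maxstep=.05)
c=snap('side','s3');t=snap('top','t3')
print(blobs(c['frame'],'red',(280,420,185,260)),blobs(t['frame'],'red',(150,240,300,350)),blobs(t['frame'],'black',(215,250,250,285))[:2])
cv2.imwrite('pics/s3c.png',cv2.resize(np.hstack([c['frame'][170:290,260:420,::-1],t['frame'][230:350,150:290,::-1]]),None,fx=2.6,fy=2.6))
E
```

```text
t 4.75 pos [0.3991 0.285  0.1021] yaw 1.379 tilt [-0.004 -0.003 -1.   ] w -0.002 F [ 1.2  1.1 -0.8] q6 -0.81
{"delta_pos":[-0.0026,0.0358,-0.0043],"dr":[0,0,-0.002]},
{"delta_pos":[-0.0027,0.0358,-0.0043],"dr":[0,0,-0.002]},
{"delta_pos":[-0.0028,0.0358,-0.0043],"dr":[0,0,-0.002]},
-- 3
{"delta_pos":[0.0000,0.0000,0.0375],"dr":[0,0,-0.000]},
{"delta_pos":[0.0000,0.0000,0.0375],"dr":[0,0,-0.000]},
-- 2
[(np.int32(28), array([333.39, 202.14]), array([331, 199,   6,   7], dtype=int32))] [] [(np.int32(77), array([234.42, 267.17]), array([231, 261,   8,  14], dtype=int32))]
```

View pics/s3c.png

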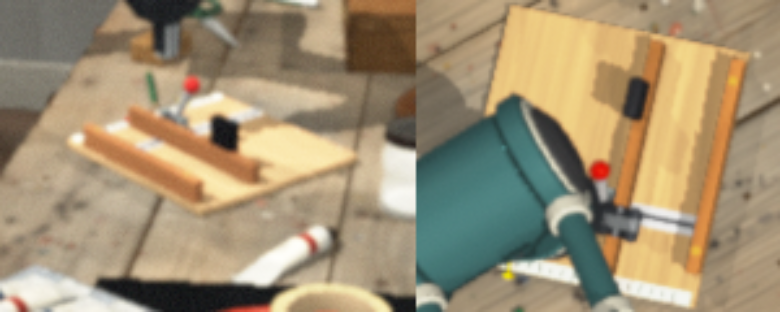

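>>> carry_out([
  {"delta_pos": [-0.0026, 0.036, -0.008], "dr": [0, 0, 0]},
  {"delta_pos": [-0.0027, 0.036, -0.005], "dr": [0, 0, 0]},
  {"delta_pos": [-0.0027, 0.036, 0], "dr": [0, 0, -0.006]},
  {"delta_pos": [0, 0, 0], "dr": [0, 0, 0]},
], grip=0.6)

```text
time: 5.35
tool_pos: [0.5092, 0.2573, 0.1174]
tcp_rot: [2.42, 2.001, 0.005]
wrist_force: [-0.8, -0.1, 0.4]
width: 0.603
```

```bash
python3 - <<'E'
from det import *
print(proj(dict(np.load('side0.npy',allow_pickle=True).item()),[*t2w((-.0139,-.0143)),.0794]))
g=np.array([.0532,-.0263])
rows([(*t2w(g),.040,1.386)],maxstep=.05)
E
```

```text
[333.13450822 202.54805475]
t 5.35 pos [0.5092 0.2573 0.1174] yaw 1.382 tilt [ 0.003  0.001 -1.   ] w 0.603 F [-0.8 -0.1  0.4] q6 -0.96
{"delta_pos":[-0.0008,-0.0030,0.0387],"dr":[0,0,-0.002]},
{"delta_pos":[-0.0008,-0.0030,0.0387],"dr":[0,0,-0.002]},
-- 2
```

Knob lies within half a pixel of the predicted fully unlocked spot. Next I descend and pinch the grip.

>>> carry_out([
  {"delta_pos": [-0.001, -0.003, 0.038], "dr": [0, 0, 0]},
  {"delta_pos": [-0.001, -0.003, 0.038], "dr": [0, 0, 0]},
  {"delta_pos": [0, 0, 0], "dr": [0, 0, 0]},
])

```text
time: 5.72
tool_pos: [0.4958, 0.2554, 0.0374]
tcp_rot: [-2.417, -2.004, 0.012]
wrist_force: [-0.1, -0.2, 1.3]
width: 0.602
```

>>> carry_out([
  {"delta_pos": [0, 0, 0], "dr": [0, 0, 0]},
  {"delta_pos": [0, 0, 0], "dr": [0, 0, 0]},
  {"delta_pos": [0, 0, 0], "dr": [0, 0, 0]},
  {"delta_pos": [0, 0, 0], "dr": [0, 0, 0]},
], grip=0, force=40)

```text
time: 6.22
tool_pos: [0.5019, 0.2577, 0.0432]
tcp_rot: [2.418, 2.004, 0.006]
wrist_force: [-1.1, 2.2, 7.1]
width: 0.153
```

>>> carry_out([
  {"delta_pos": [0.01, 0, -0.003], "dr": [0, 0, 0]},
  {"delta_pos": [0.02, 0, 0], "dr": [0, 0, 0]},
  {"delta_pos": [0.02, 0, 0], "dr": [0, 0, 0]},
  {"delta_pos": [0.02, 0, 0], "dr": [0, 0, 0]},
  {"delta_pos": [0.01, 0, 0], "dr": [0, 0, 0]},
  {"delta_pos": [0, 0, 0], "dr": [0, 0, 0]},
  {"delta_pos": [0, 0, 0], "dr": [0, 0, 0]},
])

```text
time: 7.1
tool_pos: [0.5165, 0.3357, 0.0434]
tcp_rot: [2.418, 2.004, 0.004]
wrist_force: [6.1, 1.3, -7.3]
width: 0.157
```

```bash
python3 - <<'E'
from det import *
st=bot.read_state(); print(st['wrist_force'],st['width'],w2t(st['tool_pos']))
c=snap('side','s4');t=snap('top','t4'); np.save('t4.npy',t);np.save('s4.npy',c)
cv2.imwrite('pics/s4c.png',cv2.resize(c['frame'][190:250,270:370,::-1],None,fx=7,fy=7,interpolation=cv2.INTER_CUBIC))
cv2.imwrite('pics/t4c.png',cv2.resize(t['frame'][250:350,150:290,::-1],None,fx=5,fy=5,interpolation=cv2.INTER_CUBIC))
E
```

```text
[ 6.09793635  1.25776357 -7.28154293] 0.1567288148703366 [0.05203754 0.05379013]
```

View pics/s4c.png

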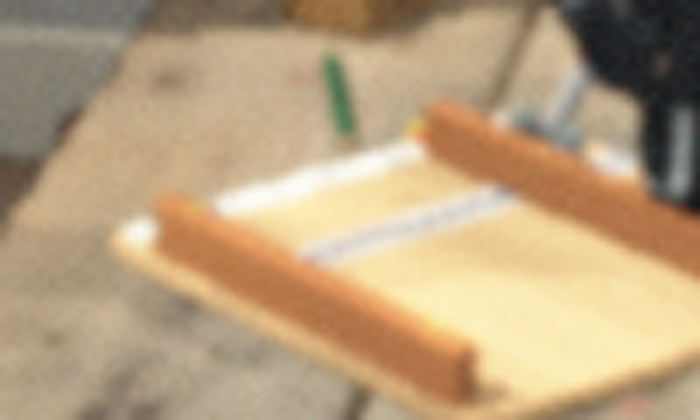

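View pics/t4c.png

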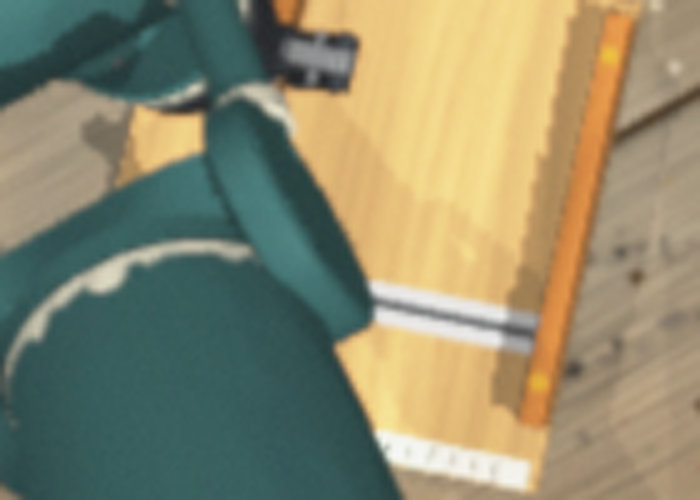

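```bash
cat >> det.py <<'E'
def wcent(im,kind,roi,thr=25):
    x0,x1,y0,y1=roi; f=cv2.GaussianBlur(im,(0,0),.5)[y0:y1,x0:x1].astype(float); r,g,b=f[...,0],f[...,1],f[...,2]
    w=(r-np.maximum(g,b)) if kind=='red' else (np.minimum(r,g)-b)
    w=np.clip(w-thr,0,None); yy,xx=np.mgrid[y0:y1,x0:x1]
    return np.array([(w*xx).sum()/w.sum(),(w*yy).sum()/w.sum()]),w
E
python3 - <<'E'
from det import *
T=np.load('top0.npy',allow_pickle=True).item()
a,w=wcent(T['frame'],'red',(219,228,332,342),40);print(a);print(w.astype(int))
b,w=wcent(T['frame'],'yellow',(181,190,326,340),70);print(b);print(w.astype(int))
pt,tb=w2t(onz(T,*a,.013)),w2t(onz(T,*b,.012)); print(pt,tb,tb-pt)
E
```

```text
[222.75451264 336.10649819]
[[ 0  3  9 13 14  8  0  0  0]
 [ 0  5 12 12 13  7  0  0  0]
 [ 0  0  5 11 12  7  0  0  0]
 [ 0  0  0  8 23 13  0  0  0]
 [ 0  0  0 18 48 26  0  0  0]
 [ 0  0  0 32 65 25  0  0  0]
 [ 0  0  0 41 61 12  0  0  0]
 [ 0  0  0 18 28  0  0  0  0]
 [ 0  0  0  5  0  0  0  0  0]
 [ 0  0  0  0  0  0  0  0  0]]
[184.94134078 335.36312849]
[[ 0  0  0  0  0  0  0  0  0]
 [ 0  0  0  0  0  0  0  0  0]
 [ 0  0  0  0  0  0  0  0  0]
 [ 0  0  0  0  0  0  0  0  0]
 [ 0  0  0  0  0  0  0  0  0]
 [ 0  0  0  0  0  0  0  0  0]
 [ 0  0  0  0  0  0  0  0  0]
 [ 0  0  0  0  0  0  0  0  0]
 [ 0  0  0  0 26  0  0  0  0]
 [ 0  0  3 57 72 44  0  0  0]
 [ 0  0  0 45 68 43  0  0  0]
 [ 0  0  0  0  0  0  0  0  0]
 [ 0  0  0  0  0  0  0  0  0]
 [ 0  0  0  0  0  0  0  0  0]]
[-0.10377075 -0.02874313] [-0.11936966  0.05626679] [-0.01559891  0.08500992]
```

>>> carry_out([
  {"delta_pos": [0.0055, 0, 0], "dr": [0, 0, 0]},
  {"delta_pos": [0, 0, 0], "dr": [0, 0, 0]},
  {"delta_pos": [0, 0, 0], "dr": [0, 0, 0]},
])

```text
time: 7.58
tool_pos: [0.5174, 0.3404, 0.0434]
tcp_rot: [2.417, 2.004, 0.003]
wrist_force: [5.9, 0.1, -6.8]
width: 0.153
```

>>> carry_out([
  {"delta_pos": [0, 0, 0], "dr": [0, 0, 0]},
  {"delta_pos": [0, 0, 0], "dr": [0, 0, 0]},
  {"delta_pos": [0, 0, -0.05], "dr": [0, 0, 0]},
  {"delta_pos": [0, 0, -0.05], "dr": [0, 0, 0]},
  {"delta_pos": [-0.05, 0.03, 0], "dr": [0, 0, 0]},
  {"delta_pos": [-0.05, 0.03, 0], "dr": [0, 0, 0]},
  {"delta_pos": [-0.05, 0.03, 0], "dr": [0, 0, 0]},
  {"delta_pos": [-0.05, 0.03, 0], "dr": [0, 0, 0]},
], grip=0.5)

```text
time: 8.57
tool_pos: [0.5974, 0.1205, 0.1447]
tcp_rot: [2.418, 2.005, 0.002]
wrist_force: [0.9, 0.2, 0.6]
width: 0.497
```

```bash
python3 - <<'E'
from det import *
c=snap('side','s5');t=snap('top','t5'); np.save('t5.npy',t);np.save('s5.npy',c)
cv2.imwrite('pics/s5c.png',cv2.resize(c['frame'][190:250,270:370,::-1],None,fx=7,fy=7,interpolation=cv2.INTER_CUBIC))
cv2.imwrite('pics/t5c.png',cv2.resize(t['frame'][250:350,150:290,::-1],None,fx=5,fy=5,interpolation=cv2.INTER_CUBIC))
E
```

```text
(no output)
```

View pics/s5c.png

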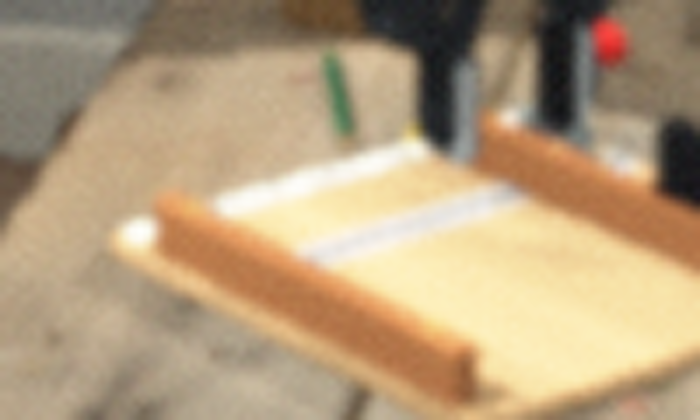

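View pics/t5c.png

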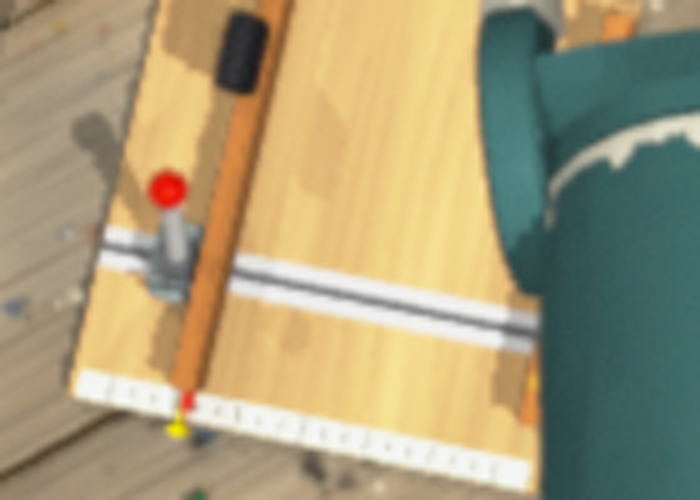

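```bash
python3 - <<'E'
from det import *
T=np.load('top0.npy',allow_pickle=True).item()
t=np.load('t5.npy',allow_pickle=True).item()
a,w=wcent(t['frame'],'red',(184,192,327,335),40);print(a);print(w.astype(int))
b,w=wcent(t['frame'],'yellow',(181,190,330,340),70);print(b);print(w.astype(int))
for th in (40,60,90):
  a,_=wcent(t['frame'],'red',(184,192,327,335),th);a0,_=wcent(T['frame'],'red',(219,228,334,342),th)
  pt,tb,p0=w2t(onz(t,*a,.014)),w2t(onz(t,*b,.012)),w2t(onz(T,*a0,.014)); print(pt,tb,'remain',tb-pt,'moved',pt-p0)
st=bot.read_state();
# board left/right edge direction check via grip vs pointer, knob/hinge
g=blobs(t['frame'],'black',(188,210,248,275)); print(g[:2])
E
```

```text
[187.07346189 329.37190083]
[[  0  12  32  40  34  14   3   4]
 [  0   0  35  68  61  13   0   0]
 [  0   0  56 109  77   0   0   0]
 [  0   0  71 123  74   0   0   0]
 [  0   0  55  97  50   0   0   0]
 [  0   0  20  35   1   0   0   0]
 [  0   0   3   2   0   0   0   0]
 [  0   0   0   0   0   0   0   0]]
[184.99905749 335.07917059]
[[  0   0   0   0   0   0   0   0   0]
 [  0   0   0   0   0   0   0   0   0]
 [  0   0   0   0  12   6   0   0   0]
 [  0   0   0   0  48  26   0   0   0]
 [  0   0   0  27  93  44   0   0   0]
 [  0   0  36 113 136  97  11   0   0]
 [  0   0  20  99 128 102  25   0   0]
 [  0   0   0   7  21  10   0   0   0]
 [  0   0   0   0   0   0   0   0   0]
 [  0   0   0   0   0   0   0   0   0]]
[-0.10514158  0.05414772] [-0.11872101  0.05628526] remain [-0.01357943  0.00213753] moved [0.00017473 0.08369587]
[-0.10540182  0.05410033] [-0.11872101  0.05628526] remain [-0.01331919  0.00218493] moved [0.00071262 0.08383249]
[-0.10576742  0.05393041] [-0.11872101  0.05628526] remain [-0.01295359  0.00235485] moved [0.00072209 0.08405175]
[(np.int32(84), array([198.23, 260.13]), array([194, 253,   9,  15], dtype=int32))]
```

```bash
python3 - <<'E'
from det import *
print(w2t((.5174,.3404)))
rows([(.5174,.3404,.145,1.386),(.5174,.3404,.045,1.386)],maxstep=.05)
E
```

```text
[0.05201432 0.05856723]
t 8.68 pos [0.5988 0.117  0.1448] yaw 1.379 tilt [ 0.002 -0.002 -1.   ] w 0.499 F [-0.1  0.8 -0. ] q6 -1.22
{"delta_pos":[0.0408,-0.0245,-0.0000],"dr":[0,0,-0.001]},
{"delta_pos":[0.0408,-0.0244,-0.0000],"dr":[0,0,-0.001]},
{"delta_pos":[0.0408,-0.0244,-0.0000],"dr":[0,0,-0.001]},
{"delta_pos":[0.0409,-0.0243,-0.0000],"dr":[0,0,-0.001]},
{"delta_pos":[0.0409,-0.0243,-0.0000],"dr":[0,0,-0.001]},
-- 5
{"delta_pos":[0.0000,0.0000,0.0500],"dr":[0,0,-0.000]},
{"delta_pos":[0.0000,0.0000,0.0500],"dr":[0,0,-0.000]},
-- 2
```

>>> carry_out([
  {"delta_pos": [0.041, -0.0245, 0], "dr": [0, 0, 0]},
  {"delta_pos": [0.041, -0.0244, 0], "dr": [0, 0, 0]},
  {"delta_pos": [0.041, -0.0244, 0], "dr": [0, 0, 0]},
  {"delta_pos": [0.041, -0.0244, 0], "dr": [0, 0, 0]},
  {"delta_pos": [0.041, -0.0243, 0], "dr": [0, 0, -0.006]},
  {"delta_pos": [0, 0, 0.05], "dr": [0, 0, 0]},
  {"delta_pos": [0, 0, 0.046], "dr": [0, 0, 0]},
  {"delta_pos": [0, 0, 0], "dr": [0, 0, 0]},
])

```text
time: 9.68
tool_pos: [0.5107, 0.3446, 0.0438]
tcp_rot: [-2.411, -2.012, 0.015]
wrist_force: [0.3, -0.2, -0.9]
width: 0.501
```

```bash
python3 - <<'E'
from det import *
rows([(.5174,.3404,.048,1.386)],maxstep=.05); print(w2t(bot.read_state()['tool_pos']))
E
```

```text
t 9.68 pos [0.5107 0.3446 0.0438] yaw 1.391 tilt [-0.008 -0.005 -1.   ] w 0.501 F [ 0.3 -0.2 -0.9] q6 -0.84
{"delta_pos":[-0.0030,0.0074,-0.0042],"dr":[0,0,0.005]},
-- 1
[0.04460286 0.0614915 ]
```

>>> carry_out([
  {"delta_pos": [0, 0.003, -0.002], "dr": [0, 0, 0]},
  {"delta_pos": [0, 0, 0], "dr": [0, 0, 0]},
  {"delta_pos": [0, 0, 0], "dr": [0, 0, 0]},
])

```text
time: 10.05
tool_pos: [0.5196, 0.3462, 0.0524]
tcp_rot: [2.413, 2.011, 0.006]
wrist_force: [0.4, 0.4, -0.5]
width: 0.5
```

```bash
python3 - <<'E'
from det import *
rows([(.5174,.3404,.048,1.386)],maxstep=.05); print(w2t(bot.read_state()['tool_pos']))
E
```

```text
t 10.05 pos [0.5196 0.3462 0.0524] yaw 1.39 tilt [ 0.003  0.002 -1.   ] w 0.5 F [ 0.4  0.4 -0.5] q6 -0.84
{"delta_pos":[-0.0061,-0.0012,0.0044],"dr":[0,0,0.004]},
-- 1
[0.05315032 0.06466691]
```

>>> carry_out([
  {"delta_pos": [-0.004, 0, 0.006], "dr": [0, 0, 0.004]},
  {"delta_pos": [0, 0, 0], "dr": [0, 0, 0]},
  {"delta_pos": [0, 0, 0], "dr": [0, 0, 0]},
])

```text
time: 10.42
tool_pos: [0.5171, 0.3412, 0.0437]
tcp_rot: [-2.417, -2.007, 0.001]
wrist_force: [-0.3, 0.4, 0.0]
width: 0.503
```

>>> carry_out([
  {"delta_pos": [0, 0, 0], "dr": [0, 0, 0]},
  {"delta_pos": [0, 0, 0], "dr": [0, 0, 0]},
  {"delta_pos": [0, 0, 0], "dr": [0, 0, 0]},
  {"delta_pos": [0, 0, 0], "dr": [0, 0, 0]},
], grip=0, force=40)

```text
time: 10.92
tool_pos: [0.5174, 0.3415, 0.0441]
tcp_rot: [2.417, 2.007, 0.0]
wrist_force: [-1.1, -1.2, 1.1]
width: 0.156
```

```bash
python3 - <<'E'
from det import *
s=bot.read_state();print(w2t(s['tool_pos']),s['tool_pos'],s['wrist_force'],s['width'])
E
```

```text
[0.05176197 0.05967335] [0.51735542 0.34153367 0.04412491] [-1.09445159 -1.19794628  1.07389422] 0.15614343008860412
```

>>> carry_out([
  {"delta_pos": [0.0013, 0, 0], "dr": [0, 0, 0]},
  {"delta_pos": [0, 0, 0], "dr": [0, 0, 0]},
  {"delta_pos": [0, 0, 0], "dr": [0, 0, 0]},
])

```text
time: 11.3
tool_pos: [0.5176, 0.3428, 0.0441]
tcp_rot: [2.417, 2.007, -0.0]
wrist_force: [-0.6, -2.1, 2.6]
width: 0.155
```

```bash
python3 - <<'E'
from det import *
s=bot.read_state();print(w2t(s['tool_pos']),s['tool_pos'],s['wrist_force'],s['width'])
E
```

```text
[0.05175357 0.06091278] [0.51757515 0.34275349 0.0441112 ] [-0.58627841 -2.12210125  2.55242505] 0.1545594138373795
```

>>> carry_out([
  {"delta_pos": [0, 0, 0], "dr": [0, 0, 0]},
  {"delta_pos": [0, 0, 0], "dr": [0, 0, 0]},
  {"delta_pos": [0, 0, -0.05], "dr": [0, 0, 0]},
  {"delta_pos": [0, 0, -0.05], "dr": [0, 0, 0]},
  {"delta_pos": [-0.05, 0.03, 0], "dr": [0, 0, 0]},
  {"delta_pos": [-0.05, 0.03, 0], "dr": [0, 0, 0]},
  {"delta_pos": [-0.05, 0.03, 0], "dr": [0, 0, 0]},
  {"delta_pos": [-0.05, 0.03, 0], "dr": [0, 0, 0]},
], grip=0.4)

```text
time: 12.3
tool_pos: [0.5993, 0.1227, 0.1441]
tcp_rot: [2.416, 2.007, 0.001]
wrist_force: [0.4, 0.6, -0.1]
width: 0.401
```

```bash
cat > chk.py <<'E'
from det import *
import sys
def check(tag):
    t=snap('top',tag); np.save(tag+'.npy',t)
    cv2.imwrite('pics/'+tag+'c.png',cv2.resize(t['frame'][250:350,150:290,::-1],None,fx=5,fy=5,interpolation=cv2.INTER_CUBIC))
    for th in (40,60,90):
        a,_=wcent(t['frame'],'red',(182,192,327,335),th);b,_=wcent(t['frame'],'yellow',(181,190,330,340),70)
        pt,tb=w2t(onz(t,*a,.014)),w2t(onz(t,*b,.012)); print(a,b,'remain',tb-pt)
check(sys.argv[1])
E
python3 chk.py t6
```

```text
[186.09027778 329.02876984] [184.95763547 335.19605911] remain [-0.01416096 -0.00020539]
[186.02989537 329.10762332] [184.95763547 335.19605911] remain [-0.01396046 -0.00029935]
[186.07241379 329.29310345] [184.95763547 335.19605911] remain [-0.01357271 -0.00010803]
```

View pics/t6c.png

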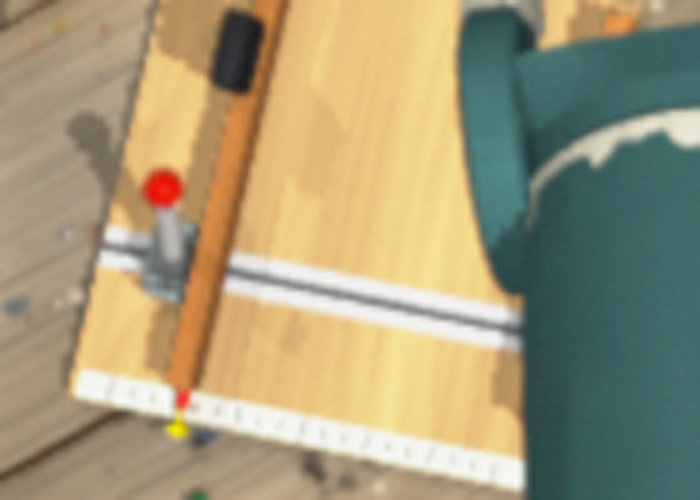

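```bash
python3 - <<'E'
from det import *
T=np.load('t6.npy',allow_pickle=True).item(); b=blobs(T['frame'],'red',(170,195,280,300)); print(b)
k=w2t(onz(T,*b[0][1],.0794)); print(k)
rows([(*t2w([.016,k[1]]),.14,1.386),(*t2w([.016,k[1]]),.074,1.386),(*t2w([-.045,k[1]]),.074,1.386)],maxstep=.05)
E
```

```text
[(np.int32(38), array([182.08, 287.45]), array([179, 284,   7,   7], dtype=int32))]
[-0.01517973  0.07067062]
t 12.35 pos [0.6018 0.1159 0.1442] yaw 1.384 tilt [ 0.003 -0.005 -1.   ] w 0.405 F [ 1.7 -2.9  0.9] q6 -1.23
{"delta_pos":[0.0361,-0.0268,0.0007],"dr":[0,0,-0.000]},
{"delta_pos":[0.0362,-0.0268,0.0007],"dr":[0,0,-0.000]},
{"delta_pos":[0.0362,-0.0268,0.0007],"dr":[0,0,-0.000]},
{"delta_pos":[0.0362,-0.0267,0.0007],"dr":[0,0,-0.000]},
{"delta_pos":[0.0362,-0.0267,0.0007],"dr":[0,0,-0.000]},
{"delta_pos":[0.0362,-0.0267,0.0007],"dr":[0,0,-0.000]},
-- 6
{"delta_pos":[0.0000,0.0000,0.0330],"dr":[0,0,-0.000]},
{"delta_pos":[0.0000,0.0000,0.0330],"dr":[0,0,-0.000]},
-- 2
{"delta_pos":[0.0000,-0.0305,-0.0000],"dr":[0,0,-0.000]},
{"delta_pos":[0.0000,-0.0305,-0.0000],"dr":[0,0,-0.000]},
-- 2
```

>>> carry_out([
  {"delta_pos": [0.036, -0.027, 0], "dr": [0, 0, 0]},
  {"delta_pos": [0.036, -0.027, 0], "dr": [0, 0, 0]},
  {"delta_pos": [0.036, -0.027, 0], "dr": [0, 0, 0]},
  {"delta_pos": [0.036, -0.027, 0], "dr": [0, 0, 0]},
  {"delta_pos": [0.036, -0.027, 0], "dr": [0, 0, 0]},
  {"delta_pos": [0.036, -0.027, 0], "dr": [0, 0, 0]},
  {"delta_pos": [0, 0, 0], "dr": [0, 0, 0]},
  {"delta_pos": [0, 0, 0], "dr": [0, 0, 0]},
  {"delta_pos": [0, 0, 0], "dr": [0, 0, 0]},
], grip=0)

```text
time: 13.48
tool_pos: [0.4796, 0.3653, 0.1438]
tcp_rot: [2.418, 2.005, -0.0]
wrist_force: [0.2, -0.8, 0.2]
width: -0.0
```

```bash
python3 - <<'E'
from det import *
rows([(*t2w([.017,.0713]),.074,1.386),(*t2w([-.045,.0713]),.074,1.386)],maxstep=.05)
E
```

```text
t 13.47 pos [0.4796 0.3653 0.1438] yaw 1.385 tilt [-0. -0. -1.] w -0.0 F [ 0.2 -0.8  0.2] q6 -0.77
{"delta_pos":[-0.0024,0.0033,0.0349],"dr":[0,0,-0.001]},
{"delta_pos":[-0.0024,0.0033,0.0349],"dr":[0,0,-0.001]},
-- 2
{"delta_pos":[0.0000,-0.0310,-0.0000],"dr":[0,0,-0.000]},
{"delta_pos":[0.0000,-0.0310,-0.0000],"dr":[0,0,-0.000]},
-- 2
```

>>> carry_out([
  {"delta_pos": [-0.0025, 0.0033, 0.035], "dr": [0, 0, 0]},
  {"delta_pos": [-0.0025, 0.0033, 0.035], "dr": [0, 0, 0]},
  {"delta_pos": [0, 0, 0], "dr": [0, 0, 0]},
  {"delta_pos": [0, -0.015, 0], "dr": [0, 0, 0]},
  {"delta_pos": [0, -0.012, 0], "dr": [0, 0, 0]},
  {"delta_pos": [0, -0.012, 0], "dr": [0, 0, 0]},
  {"delta_pos": [0, -0.012, 0], "dr": [0, 0, 0]},
  {"delta_pos": [0, -0.011, 0], "dr": [0, 0, 0]},
])

```text
time: 14.48
tool_pos: [0.4226, 0.3719, 0.074]
tcp_rot: [-2.416, -2.007, -0.0]
wrist_force: [2.9, 0.3, -1.8]
width: -0.0
```

```bash
python3 - <<'E'
from det import *
s=bot.read_state();print(w2t(s['tool_pos']),s['tool_pos'],s['wrist_force'])
E
```

```text
[-0.04698825  0.07213028] [0.42258166 0.3719428  0.07395013] [ 2.88015674  0.29647014 -1.84787357]
```

>>> carry_out([
  {"delta_pos": [0, -0.005, 0], "dr": [0, 0, 0]},
  {"delta_pos": [0, -0.003, 0], "dr": [0, 0, 0]},
  {"delta_pos": [0, -0.001, 0], "dr": [0, 0, 0]},
  {"delta_pos": [0, 0, 0], "dr": [0, 0, 0]},
])

```text
time: 14.98
tool_pos: [0.4147, 0.3728, 0.0736]
tcp_rot: [-2.417, -2.007, 0.002]
wrist_force: [1.7, -1.8, -1.2]
width: -0.003
```

```bash
python3 - <<'E'
from det import *
s=bot.read_state();print(w2t(s['tool_pos']),s['tool_pos'],s['wrist_force'])
E
```

```text
[-0.05491625  0.07146897] [0.4146673  0.3727511  0.07360926] [ 1.68198302 -1.81317973 -1.19604472]
```

>>> carry_out([
  {"delta_pos": [0, -0.002, 0], "dr": [0, 0, 0]},
  {"delta_pos": [0, -0.001, 0], "dr": [0, 0, 0]},
  {"delta_pos": [0, 0, 0], "dr": [0, 0, 0]},
  {"delta_pos": [0, 0, 0], "dr": [0, 0, 0]},
])

```text
time: 15.48
tool_pos: [0.4138, 0.3731, 0.0738]
tcp_rot: [2.415, 2.006, 0.003]
wrist_force: [8.8, -3.2, -5.0]
width: 0.001
```

```bash
python3 - <<'E'
from det import *
s=bot.read_state();print(w2t(s['tool_pos']),s['tool_pos'],s['wrist_force'])
E
```

```text
[-0.05580428  0.07165714] [0.41382903 0.3730994  0.07382747] [ 8.7819459  -3.24827165 -4.96750936]
```

>>> carry_out([
  {"delta_pos": [0, 0.02, 0], "dr": [0, 0, 0]},
  {"delta_pos": [0, 0, -0.06], "dr": [0, 0, 0]},
  {"delta_pos": [0, 0.02, -0.06], "dr": [0, 0, 0]},
  {"delta_pos": [-0.04, 0.04, 0], "dr": [0, 0, 0]},
  {"delta_pos": [-0.04, 0.04, 0], "dr": [0, 0, 0]},
  {"delta_pos": [-0.04, 0.04, 0], "dr": [0, 0, 0]},
  {"delta_pos": [-0.04, 0.04, 0], "dr": [0, 0, 0]},
  {"delta_pos": [-0.04, 0.02, 0], "dr": [0, 0, 0]},
  {"delta_pos": [-0.04, 0, 0], "dr": [0, 0, 0]},
], grip=0.5)

```text
time: 16.6
tool_pos: [0.5856, 0.0955, 0.1936]
tcp_rot: [-2.418, -2.005, -0.001]
wrist_force: [-0.0, -0.1, -0.1]
width: 0.502
```

```bash
python3 chk.py t7; python3 - <<'E'
from det import *
t=np.load('t7.npy',allow_pickle=True).item()
b=blobs(t['frame'],'red',(165,195,285,325)); print(b)
print('expect locked',proj(t,[*t2w([-.0745,.0713]),.0794]))
rows([(.62,-.15,.2,0.02)])
E
```

```text
[186.10557769 329.03486056] [184.95085256 335.19658977] remain [-0.01415878 -0.00015316]
[186.03770739 329.11463047] [184.95085256 335.19658977] remain [-0.01395288 -0.00026338]
[186.08247423 329.27491409] [184.95085256 335.19658977] remain [-1.36214441e-02 -8.01210266e-05]
[(np.int32(40), array([176.02, 314.32]), array([173, 311,   7,   7], dtype=int32))]
expect locked [175.51367471 314.09707129]
t 16.65 pos [0.5838 0.0914 0.1933] yaw 1.383 tilt [-0.002 -0.003 -1.   ] w 0.503 F [-2.  -2.2 -0.8] q6 -1.27
{"delta_pos":[-0.0288,0.0101,-0.0008],"dr":[0,0,0.170]},
{"delta_pos":[-0.0267,0.0148,-0.0008],"dr":[0,0,0.170]},
{"delta_pos":[-0.0238,0.0191,-0.0008],"dr":[0,0,0.170]},
{"delta_pos":[-0.0202,0.0229,-0.0008],"dr":[0,0,0.170]},
{"delta_pos":[-0.0160,0.0260,-0.0008],"dr":[0,0,0.170]},
{"delta_pos":[-0.0114,0.0283,-0.0008],"dr":[0,0,0.170]},
{"delta_pos":[-0.0064,0.0298,-0.0008],"dr":[0,0,0.170]},
{"delta_pos":[-0.0013,0.0305,-0.0008],"dr":[0,0,0.170]},
-- 8
```

View pics/t7c.png

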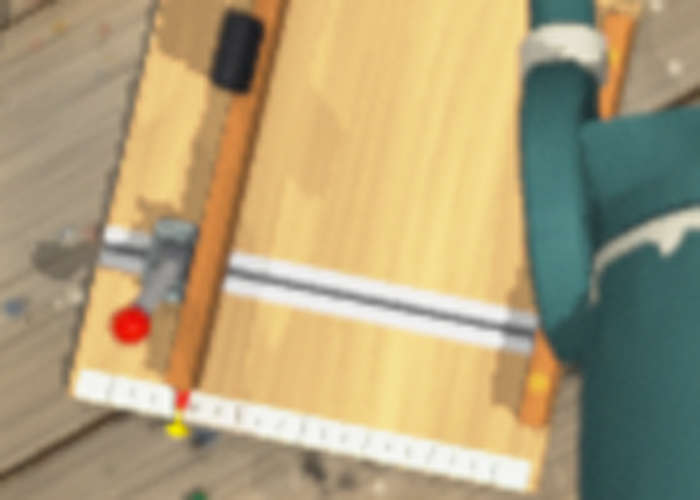

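Pointer is on the line (0.2 mm off) and the knob is back where it started, within 0.5 px, so the fence is locked. Now I measure the tubes.

```bash
python3 - <<'E'
from det import *
T=np.load('top0.npy',allow_pickle=True).item();S=np.load('side0.npy',allow_pickle=True).item()
def dark(c,roi,th=90):
    x0,x1,y0,y1=roi; g=c['frame'][y0:y1,x0:x1].max(2).astype(int)
    w=np.clip(th-g,0,None).astype(float); m=(w>0).astype(np.uint8)
    n,l,st,ce=cv2.connectedComponentsWithStats(m,connectivity=8); out=[]
    for i in range(1,n):
        if st[i,4]<5: continue
        ww=w*(l==i); yy,xx=np.mgrid[y0:y1,x0:x1]; out.append((st[i,4],(ww*xx).sum()/ww.sum(),(ww*yy).sum()/ww.sum(),st[i,0]+x0,st[i,0]+x0+st[i,2]))
    return out
a=dark(T,(402,415,180,255)); b=dark(S,(245,310,285,318))
print(a);print(b)
tops=sorted(a,key=lambda r:r[2]); sides=sorted(b,key=lambda r:-r[1])
for i in range(3):
    try: print('cap',i,*tri(T,tops[i][1:3],S,sides[i][1:3]))
    except Exception as e: print(e)
for p in tops: print('cap z.0145',onz(T,p[1],p[2],.0175).round(4))
for n,p in [('b',(395.5,191.24)),('b',(396,218.03)),('b',(396.5,245.24))]: print('band',onz(T,*p,.022).round(4))
for p in [(393.5,232),(392.46,178.23),(392.54,204.77),(393.54,259.23)]: print('blue',onz(T,*p,.02).round(4))
# mat corners from crop
for u,v in [(478,35),(745,37),(752,505),(482,508)]: print('mat',onz(T,250+u/4.5,160+v/4.5,.003).round(4))
# cap tip and tail from crop
for u,v,z in [(498,145,.008),(497,267,.008),(497,388,.008),(735,140,.014),(738,263,.014),(740,386,.014),(714,83,.012),(715,203,.012),(716,325,.012),(716,447,.012)]: print(u,v,onz(T,250+u/4.5,160+v/4.5,z).round(4))
E
```

```text
[(np.int32(18), np.float64(410.64846416382255), np.float64(191.2866894197952), np.int32(409), np.int32(413)), (np.int32(17), np.float64(411.12857142857143), np.float64(218.32142857142858), np.int32(410), np.int32(414)), (np.int32(13), np.float64(411.9632352941176), np.float64(245.4558823529412), np.int32(410), np.int32(414))]
[(np.int32(26), np.float64(254.00130039011702), np.float64(295.0104031209363), np.int32(251), np.int32(257)), (np.int32(31), np.float64(274.88299155609167), np.float64(304.31604342581426), np.int32(272), np.int32(278)), (np.int32(35), np.float64(297.0364025695931), np.float64(314.09528907922913), np.int32(294), np.int32(301))]
cap 0 [ 0.69134575 -0.14333727  0.0134183 ] 0.0027307874290487476
cap 1 [ 0.62710715 -0.14434781  0.01323466] 0.0027264776838069626
cap 2 [ 0.56345403 -0.14594931  0.01365176] 0.003116782517217449
cap z.0145 [ 0.6895 -0.1438  0.0175]
cap z.0145 [ 0.6254 -0.1448  0.0175]
cap z.0145 [ 0.5619 -0.1466  0.0175]
band [ 0.6881 -0.108   0.022 ]
band [ 0.6248 -0.1093  0.022 ]
band [ 0.5613 -0.1105  0.022 ]
blue [ 0.5923 -0.1037  0.02  ]
blue [ 0.7195 -0.101   0.02  ]
blue [ 0.6563 -0.1014  0.02  ]
blue [ 0.529 -0.104  0.02 ]
mat [ 0.7478 -0.0166  0.003 ]
mat [ 0.7487 -0.1573  0.003 ]
mat [ 0.5014 -0.1602  0.003 ]
mat [ 0.4977 -0.0212  0.003 ]
498 145 [ 0.6876 -0.0275  0.008 ]
497 267 [ 0.623  -0.0275  0.008 ]
497 388 [ 0.5596 -0.0281  0.008 ]
735 140 [ 0.6908 -0.1505  0.014 ]
738 263 [ 0.6258 -0.1519  0.014 ]
740 386 [ 0.5617 -0.1528  0.014 ]
714 83 [ 0.7214 -0.1399  0.012 ]
715 203 [ 0.6576 -0.1403  0.012 ]
716 325 [ 0.5935 -0.1407  0.012 ]
716 447 [ 0.5302 -0.1407  0.012 ]
```

>>> carry_out([
  {"delta_pos": [-0.029, 0.008, 0], "dr": [0, 0, 0.17]},
  {"delta_pos": [-0.027, 0.012, 0], "dr": [0, 0, 0.17]},
  {"delta_pos": [-0.024, 0.017, 0], "dr": [0, 0, 0.17]},
  {"delta_pos": [-0.02, 0.021, 0], "dr": [0, 0, 0.17]},
  {"delta_pos": [-0.018, 0.024, 0], "dr": [0, 0, 0.17]},
  {"delta_pos": [-0.018, 0.026, 0], "dr": [0, 0, 0.17]},
  {"delta_pos": [-0.015, 0.028, 0], "dr": [0, 0, 0.17]},
  {"delta_pos": [-0.01, 0.03, 0], "dr": [0, 0, 0.173]},
  {"delta_pos": [0, 0, 0], "dr": [0, 0, 0]},
  {"delta_pos": [0, 0, 0], "dr": [0, 0, 0]},
], grip=0.45)

```text
time: 17.9
tool_pos: [0.5863, -0.1442, 0.1933]
tcp_rot: [-3.14, -0.038, 0.0]
wrist_force: [0.4, -0.3, 0.5]
width: 0.452
```

```bash
python3 - <<'E'
from det import *
rows([(.5625,-.153,.06,0.02),(.5625,-.153,.007,.02)],maxstep=.06)
E
```

```text
t 17.9 pos [ 0.5863 -0.1442  0.1933] yaw 0.024 tilt [-0.     0.001 -1.   ] w 0.452 F [ 0.4 -0.3  0.5] q6 -0.31
{"delta_pos":[-0.0080,0.0028,0.0444],"dr":[0,0,0.001]},
{"delta_pos":[-0.0080,0.0028,0.0444],"dr":[0,0,0.001]},
{"delta_pos":[-0.0080,0.0028,0.0444],"dr":[0,0,0.001]},
-- 3
{"delta_pos":[0.0000,0.0000,0.0530],"dr":[0,0,-0.000]},
-- 1
```

>>> carry_out([
  {"delta_pos": [-0.008, 0.003, 0.044], "dr": [0, 0, 0]},
  {"delta_pos": [-0.008, 0.003, 0.044], "dr": [0, 0, 0]},
  {"delta_pos": [-0.008, 0.003, 0.044], "dr": [0, 0, 0.004]},
  {"delta_pos": [0, 0, 0], "dr": [0, 0, 0]},
  {"delta_pos": [0, 0, 0], "dr": [0, 0, 0]},
  {"delta_pos": [0, 0, 0], "dr": [0, 0, 0]},
])

```text
time: 18.65
tool_pos: [0.565, -0.1543, 0.0641]
tcp_rot: [3.14, 0.031, 0.008]
wrist_force: [0.2, 0.2, 0.0]
width: 0.447
```

```bash
python3 - <<'E'
from det import *
rows([(.5625,-.153,.007,.02)],maxstep=.06)
s=snap('side','s8');t=snap('top','t8')
cv2.imwrite('pics/st8.png',np.hstack([cv2.resize(s['frame'][220:330,220:370,::-1],(450,330)),cv2.resize(t['frame'][160:280,350:430,::-1],(340,330))]))
E
```

```text
t 18.65 pos [ 0.565  -0.1543  0.0641] yaw 0.02 tilt [ 0.005 -0.001 -1.   ] w 0.447 F [0.2 0.2 0. ] q6 -0.33
{"delta_pos":[-0.0025,-0.0014,0.0571],"dr":[0,0,-0.000]},
-- 1
```

View pics/st8.png

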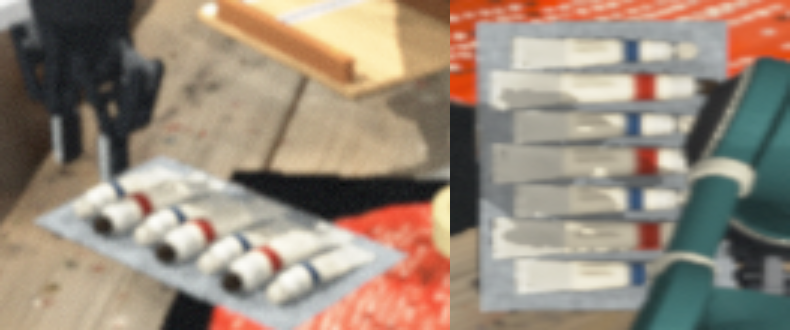

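>>> carry_out([
  {"delta_pos": [-0.0022, -0.0012, 0.03], "dr": [0, 0, 0]},
  {"delta_pos": [0, 0, 0.025], "dr": [0, 0, 0]},
  {"delta_pos": [0, 0, 0], "dr": [0, 0, 0]},
  {"delta_pos": [0, 0, 0], "dr": [0, 0, 0]},
])

```text
time: 19.25
tool_pos: [0.5613, -0.1533, 0.0077]
tcp_rot: [3.141, 0.03, 0.003]
wrist_force: [-0.5, -0.5, -0.1]
width: 0.445
```

```bash
python3 - <<'E'
from det import *
rows([(.5625,-.153,.007,.02)],maxstep=.06)
s=snap('side','s9')
cv2.imwrite('pics/s9c.png',cv2.resize(s['frame'][240:330,225:345,::-1],None,fx=6,fy=6,interpolation=cv2.INTER_CUBIC))
E
```

```text
t 19.25 pos [ 0.5613 -0.1533  0.0077] yaw 0.019 tilt [ 0.002 -0.001 -1.   ] w 0.445 F [-0.5 -0.5 -0.1] q6 -0.33
{"delta_pos":[0.0012,-0.0002,0.0007],"dr":[0,0,-0.001]},
-- 1
```

View pics/s9c.png

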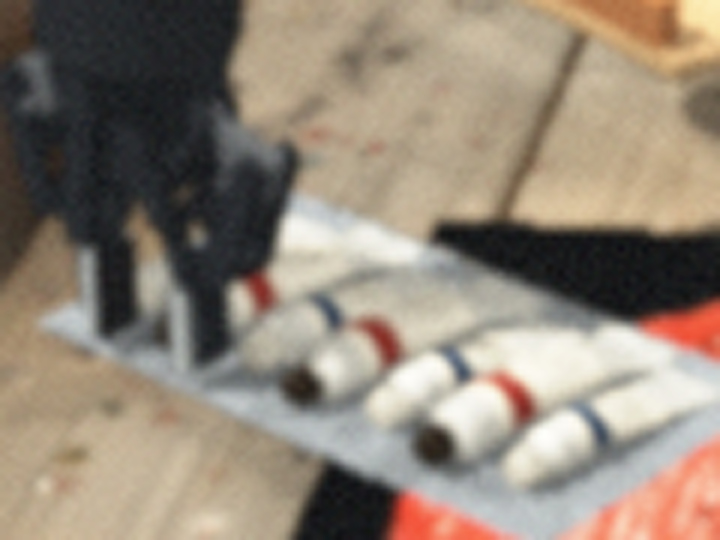

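>>> carry_out([
  {"delta_pos": [0.001, 0, 0], "dr": [0, 0, 0]},
  {"delta_pos": [0, 0, 0], "dr": [0, 0, 0]},
  {"delta_pos": [0, 0, 0], "dr": [0, 0, 0]},
  {"delta_pos": [0, 0, 0], "dr": [0, 0, 0]},
], grip=0, force=50)

```text
time: 19.8
tool_pos: [0.5624, -0.1535, 0.0073]
tcp_rot: [3.14, 0.03, 0.004]
wrist_force: [0.8, -1.7, 5.3]
width: 0.159
```

>>> carry_out([
  {"delta_pos": [0, 0.008, -0.001], "dr": [0, 0, 0]},
  {"delta_pos": [0, 0.015, 0], "dr": [0, 0, 0]},
  {"delta_pos": [0, 0.02, 0], "dr": [0, 0, 0]},
  {"delta_pos": [0, 0.014, 0], "dr": [0, 0, 0]},
  {"delta_pos": [0, 0.005, 0], "dr": [0, 0, 0]},
  {"delta_pos": [0, 0, 0], "dr": [0, 0, 0]},
  {"delta_pos": [0, 0, 0], "dr": [0, 0, 0]},
])

```text
time: 20.68
tool_pos: [0.5621, -0.2149, 0.0071]
tcp_rot: [3.141, 0.03, -0.0]
wrist_force: [0.0, 0.0, 0.3]
width: 0.162
```

```bash
python3 - <<'E'
from det import *
s=snap('side','s10');t=snap('top','t10')
cv2.imwrite('pics/s10c.png',np.hstack([cv2.resize(s['frame'][240:330,225:345,::-1],None,fx=4,fy=4,interpolation=cv2.INTER_CUBIC),cv2.resize(t['frame'][165:280,350:440,::-1],(300,360))]))
E
```

```text
(no output)
```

View pics/s10c.png

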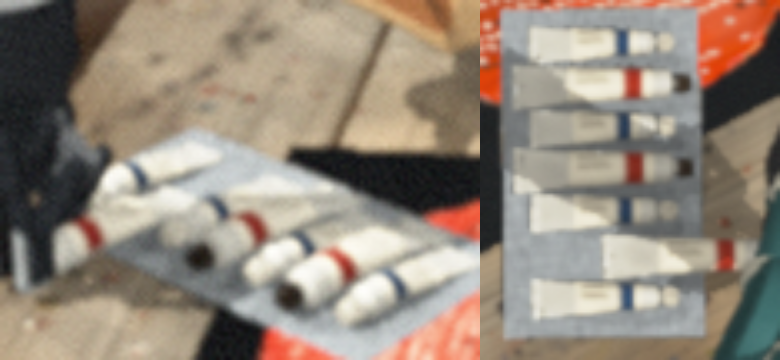

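>>> carry_out([
  {"delta_pos": [0, 0, 0], "dr": [0, 0, 0]},
  {"delta_pos": [0, 0, 0], "dr": [0, 0, 0]},
  {"delta_pos": [0, 0, 0], "dr": [0, 0, 0]},
  {"delta_pos": [0, -0.02, 0], "dr": [0, 0, 0]},
  {"delta_pos": [0, -0.0225, 0], "dr": [0, 0, 0]},
  {"delta_pos": [0, 0, -0.001], "dr": [0, 0, 0]},
  {"delta_pos": [0, 0, 0], "dr": [0, 0, 0]},
], grip=0.55)

```text
time: 21.65
tool_pos: [0.5617, -0.1717, 0.0085]
tcp_rot: [3.141, 0.032, 0.001]
wrist_force: [0.1, -0.6, -0.7]
width: 0.549
```

>>> carry_out([
  {"delta_pos": [0, 0, 0], "dr": [0, 0, 0]},
  {"delta_pos": [0, 0, 0], "dr": [0, 0, 0]},
  {"delta_pos": [0, 0, 0], "dr": [0, 0, 0]},
  {"delta_pos": [0, 0, -0.02], "dr": [0, 0, 0]},
  {"delta_pos": [0, 0, -0.03], "dr": [0, 0, 0]},
  {"delta_pos": [0, 0, -0.03], "dr": [0, 0, 0]},
], grip=0, force=50)

```text
time: 22.4
tool_pos: [0.5614, -0.1726, 0.0899]
tcp_rot: [3.141, 0.03, 0.0]
wrist_force: [0.8, 0.7, -1.1]
width: 0.273
```

```bash
python3 - <<'E'
from det import *
s=snap('side','s11');t=snap('top','t11')
cv2.imwrite('pics/s11c.png',np.hstack([cv2.resize(s['frame'][220:330,225:345,::-1],None,fx=3.5,fy=3.5,interpolation=cv2.INTER_CUBIC),cv2.resize(t['frame'][165:280,350:440,::-1],(320,385))]))
g=t2w([80e-3,-45e-3]); print(g)
rows([(*g,.085,YAW),(*g,.014,YAW)],maxstep=.058)
E
```

```text
[0.52585731 0.23345215]
t 22.5 pos [ 0.565  -0.1738  0.0936] yaw 0.019 tilt [ 0.009 -0.003 -1.   ] w 0.272 F [ 1.7 -0.9 -0. ] q6 -0.36
{"delta_pos":[-0.0039,-0.0510,0.0011],"dr":[0,0,0.025]},
{"delta_pos":[-0.0052,-0.0509,0.0011],"dr":[0,0,0.025]},
{"delta_pos":[-0.0065,-0.0507,0.0011],"dr":[0,0,0.025]},
{"delta_pos":[-0.0078,-0.0505,0.0011],"dr":[0,0,0.025]},
{"delta_pos":[-0.0091,-0.0503,0.0011],"dr":[0,0,0.025]},
{"delta_pos":[-0.0104,-0.0501,0.0011],"dr":[0,0,0.025]},
{"delta_pos":[-0.0116,-0.0498,0.0011],"dr":[0,0,0.025]},
{"delta_pos":[-0.0129,-0.0495,0.0011],"dr":[0,0,0.025]},
-- 8
{"delta_pos":[0.0000,0.0000,0.0355],"dr":[0,0,-0.000]},
{"delta_pos":[0.0000,0.0000,0.0355],"dr":[0,0,-0.000]},
-- 2
```

View pics/s11c.png

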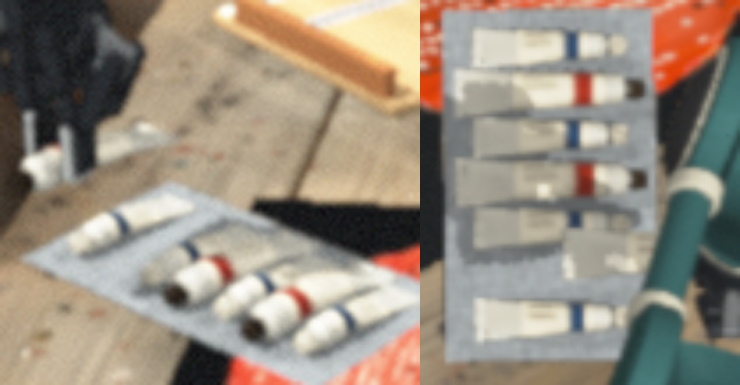

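>>> carry_out([
  {"delta_pos": [-0.002, -0.03, 0], "dr": [0, 0, 0.023]},
  {"delta_pos": [-0.005, -0.05, 0.001], "dr": [0, 0, 0.023]},
  {"delta_pos": [-0.0065, -0.051, 0.001], "dr": [0, 0, 0.023]},
  {"delta_pos": [-0.008, -0.051, 0.001], "dr": [0, 0, 0.023]},
  {"delta_pos": [-0.009, -0.05, 0.001], "dr": [0, 0, 0.023]},
  {"delta_pos": [-0.01, -0.05, 0.001], "dr": [0, 0, 0.023]},
  {"delta_pos": [-0.0116, -0.05, 0.001], "dr": [0, 0, 0.022]},
  {"delta_pos": [-0.0125, -0.05, 0.001], "dr": [0, 0, 0.022]},
  {"delta_pos": [-0.006, -0.022, 0], "dr": [0, 0, 0.022]},
  {"delta_pos": [0, 0, 0], "dr": [0, 0, 0]},
])

```text
time: 23.75
tool_pos: [0.5191, 0.2377, 0.0808]
tcp_rot: [3.128, -0.285, -0.001]
wrist_force: [0.3, -0.2, -1.6]
width: 0.264
```

>>> carry_out([
  {"delta_pos": [0, 0, 0], "dr": [0, 0, 0]},
  {"delta_pos": [0, 0, 0], "dr": [0, 0, 0]},
  {"delta_pos": [0, 0, 0], "dr": [0, 0, 0]},
])

```text
time: 24.12
tool_pos: [0.52, 0.2353, 0.0813]
tcp_rot: [3.128, -0.292, -0.0]
wrist_force: [0.0, -0.2, -0.8]
width: 0.269
```

```bash
python3 - <<'E'
from det import *
g=t2w([80e-3,-45e-3])
rows([(*g,.016,YAW)],maxstep=.035)
s=snap('side','s12')
cv2.imwrite('pics/s12c.png',cv2.resize(s['frame'][160:290,260:420,::-1],None,fx=4.5,fy=4.5,interpolation=cv2.INTER_CUBIC))
E
```

```text
t 24.12 pos [0.52   0.2353 0.0813] yaw -0.186 tilt [-0. -0. -1.] w 0.269 F [ 0.  -0.2 -0.8] q6 0.57
{"delta_pos":[0.0031,0.0004,0.0326],"dr":[0,0,-0.001]},
{"delta_pos":[0.0031,0.0004,0.0326],"dr":[0,0,-0.001]},
-- 2
```

View pics/s12c.png

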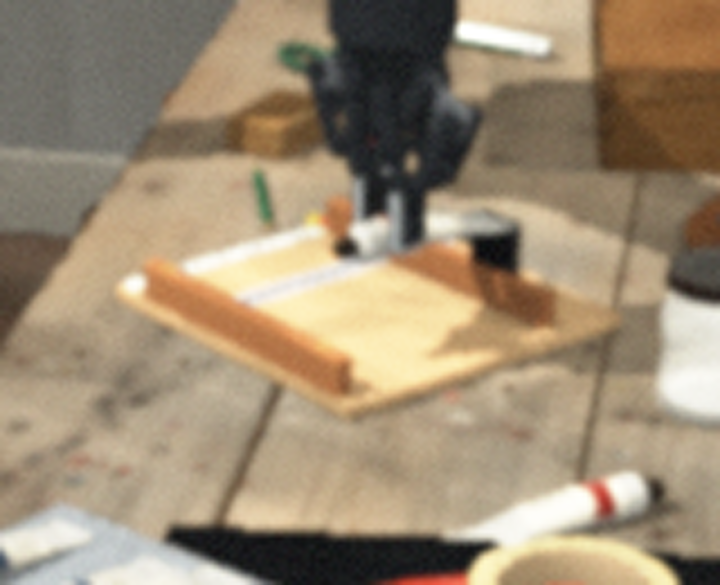

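>>> carry_out([
  {"delta_pos": [0.003, 0, 0.025], "dr": [0, 0, 0]},
  {"delta_pos": [0.003, 0, 0.025], "dr": [0, 0, 0]},
  {"delta_pos": [0, 0, 0.01], "dr": [0, 0, 0]},
  {"delta_pos": [0, 0, 0.004], "dr": [0, 0, 0]},
  {"delta_pos": [0, 0, 0], "dr": [0, 0, 0]},
  {"delta_pos": [0, 0, 0], "dr": [0, 0, 0]},
])

```text
time: 24.92
tool_pos: [0.5264, 0.2356, 0.0183]
tcp_rot: [-3.127, 0.29, -0.002]
wrist_force: [0.4, 1.0, -1.1]
width: 0.268
```

>>> carry_out([
  {"delta_pos": [0, 0, 0], "dr": [0, 0, 0]},
  {"delta_pos": [0, 0, 0], "dr": [0, 0, 0]},
  {"delta_pos": [0, 0, 0], "dr": [0, 0, 0]},
  {"delta_pos": [0, 0, -0.03], "dr": [0, 0, 0]},
  {"delta_pos": [0, 0, -0.05], "dr": [0, 0, 0]},
  {"delta_pos": [0, 0, -0.05], "dr": [0, 0, 0]},
], grip=0.4)

```text
time: 25.68
tool_pos: [0.5252, 0.235, 0.1482]
tcp_rot: [3.128, -0.29, -0.002]
wrist_force: [1.3, 0.0, 0.2]
width: 0.399
```

```bash
python3 - <<'E'
from det import *
s=snap('side','s13')
cv2.imwrite('pics/s13c.png',cv2.resize(s['frame'][160:290,260:420,::-1],None,fx=4.5,fy=4.5,interpolation=cv2.INTER_CUBIC))
rows([(.6265,-.151,.07,.02),(.6265,-.151,.007,.02)],maxstep=.058)
E
```

```text
t 25.73 pos [0.5298 0.2369 0.1567] yaw -0.185 tilt [ 0.011  0.004 -1.   ] w 0.401 F [2.5 1.2 4.5] q6 0.56
{"delta_pos":[0.0208,0.0454,0.0108],"dr":[0,0,-0.026]},
{"delta_pos":[0.0196,0.0460,0.0108],"dr":[0,0,-0.026]},
{"delta_pos":[0.0184,0.0464,0.0108],"dr":[0,0,-0.026]},
{"delta_pos":[0.0172,0.0469,0.0108],"dr":[0,0,-0.026]},
{"delta_pos":[0.0160,0.0473,0.0108],"dr":[0,0,-0.026]},
{"delta_pos":[0.0148,0.0477,0.0108],"dr":[0,0,-0.026]},
{"delta_pos":[0.0136,0.0481,0.0108],"dr":[0,0,-0.026]},
{"delta_pos":[0.0124,0.0484,0.0108],"dr":[0,0,-0.026]},
-- 8
{"delta_pos":[0.0000,0.0000,0.0315],"dr":[0,0,-0.000]},
{"delta_pos":[0.0000,0.0000,0.0315],"dr":[0,0,-0.000]},
-- 2
```

View pics/s13c.png

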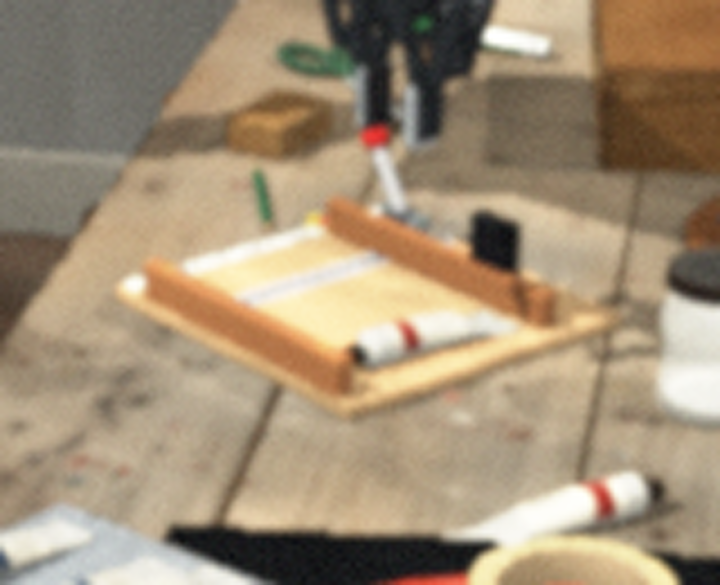

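The first tube lies flat in the bay. Now the second.

>>> carry_out([
  {"delta_pos": [0.02, 0.045, 0.01], "dr": [0, 0, -0.026]},
  {"delta_pos": [0.02, 0.046, 0.01], "dr": [0, 0, -0.026]},
  {"delta_pos": [0.019, 0.0465, 0.01], "dr": [0, 0, -0.026]},
  {"delta_pos": [0.018, 0.047, 0.01], "dr": [0, 0, -0.026]},
  {"delta_pos": [0.017, 0.0475, 0.01], "dr": [0, 0, -0.026]},
  {"delta_pos": [0.015, 0.048, 0.01], "dr": [0, 0, -0.026]},
  {"delta_pos": [0.014, 0.048, 0.01], "dr": [0, 0, -0.026]},
  {"delta_pos": [0.013, 0.048, 0.01], "dr": [0, 0, -0.024]},
  {"delta_pos": [0, 0, 0], "dr": [0, 0, 0]},
  {"delta_pos": [0, 0, 0], "dr": [0, 0, 0]},
], grip=0.45)

```text
time: 26.98
tool_pos: [0.6256, -0.1523, 0.0669]
tcp_rot: [-3.141, -0.031, 0.001]
wrist_force: [-0.7, -0.5, -0.0]
width: 0.447
```

```bash
python3 - <<'E'
from det import *
rows([(.6265,-.152,.035,.02)],maxstep=.045)
E
```

```text
t 26.98 pos [ 0.6256 -0.1523  0.0669] yaw 0.02 tilt [-0.001  0.001 -1.   ] w 0.447 F [-0.7 -0.5 -0. ] q6 -0.3
{"delta_pos":[0.0009,-0.0003,0.0319],"dr":[0,0,-0.000]},
-- 1
```

>>> carry_out([
  {"delta_pos": [0.001, 0, 0.03], "dr": [0, 0, 0]},
  {"delta_pos": [0, 0, 0.0295], "dr": [0, 0, 0]},
  {"delta_pos": [0, 0, 0], "dr": [0, 0, 0]},
  {"delta_pos": [0, 0, 0], "dr": [0, 0, 0]},
])

```text
time: 27.48
tool_pos: [0.6276, -0.1516, 0.0089]
tcp_rot: [3.141, 0.035, 0.002]
wrist_force: [0.2, -0.5, 0.3]
width: 0.453
```

>>> carry_out([
  {"delta_pos": [0, 0, 0], "dr": [0, 0, 0]},
  {"delta_pos": [0, 0, 0], "dr": [0, 0, 0]},
  {"delta_pos": [0, 0, 0], "dr": [0, 0, 0]},
  {"delta_pos": [0, 0, 0], "dr": [0, 0, 0]},
], grip=0, force=50)

```text
time: 27.98
tool_pos: [0.6282, -0.1529, 0.0091]
tcp_rot: [3.141, 0.033, 0.004]
wrist_force: [-0.1, -0.6, 5.7]
width: 0.158
```

>>> carry_out([
  {"delta_pos": [0, 0.008, -0.001], "dr": [0, 0, 0]},
  {"delta_pos": [0, 0.015, 0], "dr": [0, 0, 0]},
  {"delta_pos": [0, 0.02, 0], "dr": [0, 0, 0]},
  {"delta_pos": [0, 0.014, 0], "dr": [0, 0, 0]},
  {"delta_pos": [0, 0.005, 0], "dr": [0, 0, 0]},
  {"delta_pos": [0, 0, 0], "dr": [0, 0, 0]},
  {"delta_pos": [0, 0, 0], "dr": [0, 0, 0]},
])

```text
time: 28.85
tool_pos: [0.6281, -0.2145, 0.0086]
tcp_rot: [3.141, 0.033, -0.0]
wrist_force: [-0.8, -1.0, 0.5]
width: 0.163
```

```bash
python3 - <<'E'
from det import *
s=snap('side','s14');t=snap('top','t14')
cv2.imwrite('pics/s14c.png',np.hstack([cv2.resize(s['frame'][240:330,225:345,::-1],None,fx=4,fy=4,interpolation=cv2.INTER_CUBIC),cv2.resize(t['frame'][165:280,350:440,::-1],(300,360))]))
E
```

```text
(no output)
```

View pics/s14c.png

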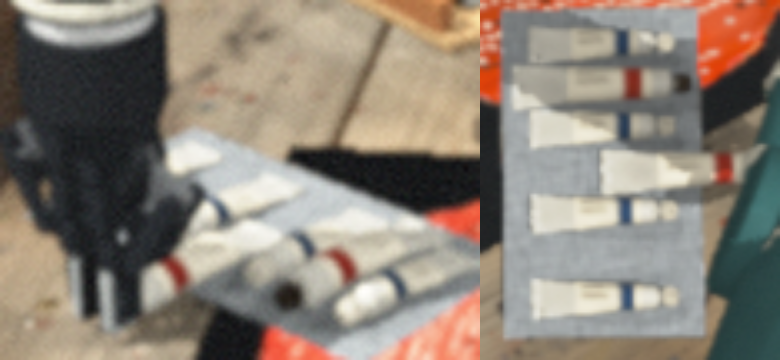

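Red tube 2 has slid out and the blues are unmoved. I'll regrip it at the body and lift.

>>> carry_out([
  {"delta_pos": [0, 0, 0], "dr": [0, 0, 0]},
  {"delta_pos": [0, 0, 0], "dr": [0, 0, 0]},
  {"delta_pos": [0, 0, 0], "dr": [0, 0, 0]},
  {"delta_pos": [0, -0.02, 0], "dr": [0, 0, 0]},
  {"delta_pos": [0, -0.022, 0], "dr": [0, 0, 0]},
  {"delta_pos": [0, 0, 0], "dr": [0, 0, 0]},
  {"delta_pos": [0, 0, 0], "dr": [0, 0, 0]},
], grip=0.55)

```text
time: 29.82
tool_pos: [0.6275, -0.1717, 0.0089]
tcp_rot: [3.141, 0.035, 0.0]
wrist_force: [-0.3, 0.1, 1.0]
width: 0.551
```

>>> carry_out([
  {"delta_pos": [0, 0, 0], "dr": [0, 0, 0]},
  {"delta_pos": [0, 0, 0], "dr": [0, 0, 0]},
  {"delta_pos": [0, 0, 0], "dr": [0, 0, 0]},
  {"delta_pos": [0, 0, 0], "dr": [0, 0, 0]},
  {"delta_pos": [0, 0, -0.02], "dr": [0, 0, 0]},
  {"delta_pos": [0, 0, -0.03], "dr": [0, 0, 0]},
  {"delta_pos": [0, 0, -0.03], "dr": [0, 0, 0]},
  {"delta_pos": [0, 0, 0], "dr": [0, 0, 0]},
  {"delta_pos": [0, 0, 0], "dr": [0, 0, 0]},
], grip=0, force=50)

```text
time: 30.95
tool_pos: [0.627, -0.1723, 0.0886]
tcp_rot: [-3.141, -0.033, 0.001]
wrist_force: [-0.5, 0.7, -1.4]
width: 0.268
```

```bash
python3 - <<'E'
from det import *
g=t2w([31e-3,-45e-3]); print(g)
rows([(*g,.082,YAW)],maxstep=.052)
E
```

```text
[0.47769343 0.24246553]
t 30.95 pos [ 0.627  -0.1723  0.0886] yaw 0.021 tilt [-0.  0. -1.] w 0.268 F [-0.5  0.7 -1.4] q6 -0.33
{"delta_pos":[-0.0156,-0.0464,0.0007],"dr":[0,0,0.023]},
{"delta_pos":[-0.0167,-0.0461,0.0007],"dr":[0,0,0.023]},
{"delta_pos":[-0.0177,-0.0457,0.0007],"dr":[0,0,0.023]},
{"delta_pos":[-0.0188,-0.0452,0.0007],"dr":[0,0,0.023]},
{"delta_pos":[-0.0198,-0.0448,0.0007],"dr":[0,0,0.023]},
{"delta_pos":[-0.0208,-0.0443,0.0007],"dr":[0,0,0.023]},
{"delta_pos":[-0.0218,-0.0439,0.0007],"dr":[0,0,0.023]},
{"delta_pos":[-0.0228,-0.0433,0.0007],"dr":[0,0,0.023]},
{"delta_pos":[-0.0238,-0.0428,0.0007],"dr":[0,0,0.023]},
-- 9
```

>>> carry_out([
  {"delta_pos": [-0.0156, -0.046, 0.001], "dr": [0, 0, 0.023]},
  {"delta_pos": [-0.0167, -0.046, 0.001], "dr": [0, 0, 0.023]},
  {"delta_pos": [-0.0177, -0.0455, 0.001], "dr": [0, 0, 0.023]},
  {"delta_pos": [-0.0188, -0.045, 0.001], "dr": [0, 0, 0.023]},
  {"delta_pos": [-0.02, -0.045, 0.001], "dr": [0, 0, 0.023]},
  {"delta_pos": [-0.021, -0.044, 0.001], "dr": [0, 0, 0.023]},
  {"delta_pos": [-0.022, -0.044, 0], "dr": [0, 0, 0.023]},
  {"delta_pos": [-0.023, -0.043, 0], "dr": [0, 0, 0.023]},
  {"delta_pos": [-0.0238, -0.043, 0], "dr": [0, 0, 0.023]},
])

```text
time: 32.08
tool_pos: [0.4754, 0.2422, 0.0811]
tcp_rot: [3.126, -0.293, -0.004]
wrist_force: [0.2, 0.3, -1.2]
width: 0.268
```

>>> carry_out([
  {"delta_pos": [0, 0, 0], "dr": [0, 0, 0]},
  {"delta_pos": [0, 0, 0], "dr": [0, 0, 0]},
  {"delta_pos": [0, 0, 0], "dr": [0, 0, 0]},
  {"delta_pos": [0, 0, 0], "dr": [0, 0, 0]},
])

```text
time: 32.58
tool_pos: [0.4778, 0.2404, 0.0826]
tcp_rot: [3.127, -0.294, -0.001]
wrist_force: [0.2, 0.5, -0.7]
width: 0.272
```

```bash
python3 - <<'E'
from det import *
g=t2w([31e-3,-45e-3])
rows([(*g,.018,YAW)],maxstep=.035)
s=snap('side','s15')
cv2.imwrite('pics/s15c.png',cv2.resize(s['frame'][160:290,260:420,::-1],None,fx=4.5,fy=4.5,interpolation=cv2.INTER_CUBIC))
E
```

```text
t 32.58 pos [0.4778 0.2404 0.0826] yaw -0.188 tilt [-0. -0. -1.] w 0.272 F [ 0.2  0.5 -0.7] q6 0.61
{"delta_pos":[-0.0003,-0.0010,0.0323],"dr":[0,0,-0.001]},
{"delta_pos":[-0.0003,-0.0010,0.0323],"dr":[0,0,-0.001]},
-- 2
```

View pics/s15c.png

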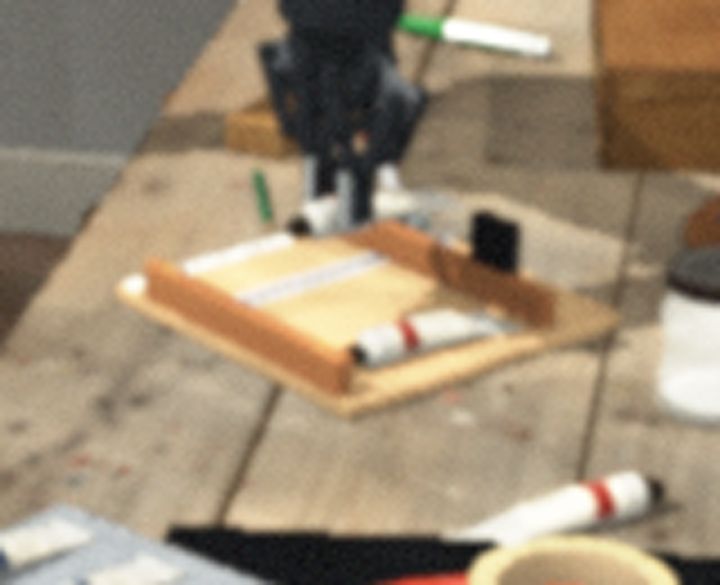

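>>> carry_out([
  {"delta_pos": [0, -0.001, 0.025], "dr": [0, 0, -0.003]},
  {"delta_pos": [0, -0.001, 0.025], "dr": [0, 0, 0]},
  {"delta_pos": [0, 0, 0.01], "dr": [0, 0, 0]},
  {"delta_pos": [0, 0, 0.005], "dr": [0, 0, 0]},
  {"delta_pos": [0, 0, 0], "dr": [0, 0, 0]},
  {"delta_pos": [0, 0, 0], "dr": [0, 0, 0]},
])

```text
time: 33.38
tool_pos: [0.4787, 0.2438, 0.0187]
tcp_rot: [-3.128, 0.287, -0.002]
wrist_force: [0.1, -0.1, -0.4]
width: 0.266
```

>>> carry_out([
  {"delta_pos": [0, 0, 0], "dr": [0, 0, 0]},
  {"delta_pos": [0, 0, 0], "dr": [0, 0, 0]},
  {"delta_pos": [0, 0, 0], "dr": [0, 0, 0]},
  {"delta_pos": [0, 0, -0.03], "dr": [0, 0, 0]},
  {"delta_pos": [0, 0, -0.05], "dr": [0, 0, 0]},
  {"delta_pos": [0, 0, -0.05], "dr": [0, 0, 0]},
  {"delta_pos": [0, 0, 0], "dr": [0, 0, 0]},
  {"delta_pos": [0, 0, 0], "dr": [0, 0, 0]},
], grip=0.4)

```text
time: 34.38
tool_pos: [0.4776, 0.2434, 0.1477]
tcp_rot: [-3.128, 0.287, -0.0]
wrist_force: [0.4, -0.6, -0.3]
width: 0.401
```

```bash
python3 - <<'E'
from det import *
s=snap('side','s16')
cv2.imwrite('pics/s16c.png',cv2.resize(s['frame'][160:290,260:420,::-1],None,fx=4.5,fy=4.5,interpolation=cv2.INTER_CUBIC))
rows([(.6905,-.151,.065,.02)],maxstep=.058)
E
```

```text
t 34.42 pos [0.4769 0.243  0.1466] yaw -0.183 tilt [-0.002 -0.001 -1.   ] w 0.399 F [-0.4 -0.  -0.1] q6 0.61
{"delta_pos":[0.0352,0.0436,0.0102],"dr":[0,0,-0.025]},
{"delta_pos":[0.0341,0.0445,0.0102],"dr":[0,0,-0.025]},
{"delta_pos":[0.0330,0.0453,0.0102],"dr":[0,0,-0.025]},
{"delta_pos":[0.0318,0.0461,0.0102],"dr":[0,0,-0.025]},
{"delta_pos":[0.0306,0.0469,0.0102],"dr":[0,0,-0.025]},
{"delta_pos":[0.0294,0.0477,0.0102],"dr":[0,0,-0.025]},
{"delta_pos":[0.0282,0.0484,0.0102],"dr":[0,0,-0.025]},
{"delta_pos":[0.0270,0.0491,0.0102],"dr":[0,0,-0.025]},
-- 8
```

View pics/s16c.png

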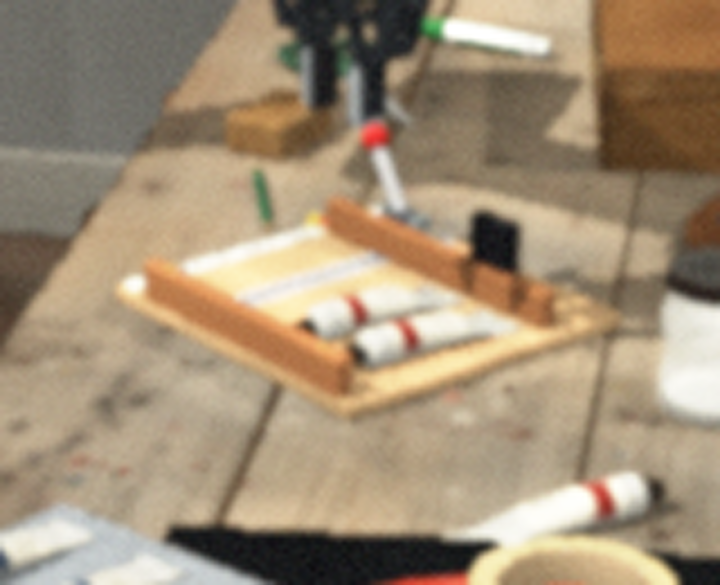

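>>> carry_out([
  {"delta_pos": [0.0352, 0.0435, 0.01], "dr": [0, 0, -0.025]},
  {"delta_pos": [0.034, 0.0445, 0.01], "dr": [0, 0, -0.025]},
  {"delta_pos": [0.033, 0.045, 0.01], "dr": [0, 0, -0.025]},
  {"delta_pos": [0.032, 0.046, 0.01], "dr": [0, 0, -0.025]},
  {"delta_pos": [0.0306, 0.047, 0.01], "dr": [0, 0, -0.025]},
  {"delta_pos": [0.0294, 0.048, 0.01], "dr": [0, 0, -0.026]},
  {"delta_pos": [0.028, 0.0485, 0.01], "dr": [0, 0, -0.026]},
  {"delta_pos": [0.027, 0.049, 0.01], "dr": [0, 0, -0.026]},
  {"delta_pos": [0, 0, 0], "dr": [0, 0, 0]},
  {"delta_pos": [0, 0, 0], "dr": [0, 0, 0]},
], grip=0.45)

```text
time: 35.67
tool_pos: [0.6892, -0.1502, 0.0652]
tcp_rot: [-3.14, -0.03, 0.007]
wrist_force: [-0.6, 1.4, -0.8]
width: 0.454
```

>>> carry_out([
  {"delta_pos": [0, 0, 0], "dr": [0, 0, 0]},
  {"delta_pos": [0, 0, 0], "dr": [0, 0, 0]},
])

```text
time: 35.92
tool_pos: [0.6907, -0.1493, 0.068]
tcp_rot: [-3.141, -0.034, 0.0]
wrist_force: [0.4, -1.1, -0.9]
width: 0.447
```

```bash
python3 - <<'E'
from det import *
rows([(.6905,-.1515,.035,.02)],maxstep=.055)
E
```

```text
t 35.92 pos [ 0.6907 -0.1493  0.068 ] yaw 0.022 tilt [-0.  0. -1.] w 0.447 F [ 0.4 -1.1 -0.9] q6 -0.27
{"delta_pos":[-0.0002,0.0022,0.0330],"dr":[0,0,0.002]},
-- 1
```

>>> carry_out([
  {"delta_pos": [0, 0.0025, 0.03], "dr": [0, 0, 0.002]},
  {"delta_pos": [0, 0, 0.03], "dr": [0, 0, 0]},
  {"delta_pos": [0, 0, 0], "dr": [0, 0, 0]},
  {"delta_pos": [0, 0, 0], "dr": [0, 0, 0]},
])

```text
time: 36.42
tool_pos: [0.6918, -0.1528, 0.009]
tcp_rot: [3.141, 0.029, 0.002]
wrist_force: [0.5, -0.0, 0.5]
width: 0.447
```

>>> carry_out([
  {"delta_pos": [0, 0, 0], "dr": [0, 0, 0]},
  {"delta_pos": [0, 0, 0], "dr": [0, 0, 0]},
  {"delta_pos": [0, 0, 0], "dr": [0, 0, 0]},
  {"delta_pos": [0, 0, 0], "dr": [0, 0, 0]},
], grip=0, force=50)

```text
time: 36.92
tool_pos: [0.6925, -0.1538, 0.0092]
tcp_rot: [3.14, 0.028, 0.005]
wrist_force: [2.1, -1.5, 4.6]
width: 0.155
```

>>> carry_out([
  {"delta_pos": [0, 0.008, -0.001], "dr": [0, 0, 0]},
  {"delta_pos": [0, 0.015, 0], "dr": [0, 0, 0]},
  {"delta_pos": [0, 0.02, 0], "dr": [0, 0, 0]},
  {"delta_pos": [0, 0.014, 0], "dr": [0, 0, 0]},
  {"delta_pos": [0, 0.005, 0], "dr": [0, 0, 0]},
  {"delta_pos": [0, 0, 0], "dr": [0, 0, 0]},
  {"delta_pos": [0, 0, 0], "dr": [0, 0, 0]},
])

```text
time: 37.8
tool_pos: [0.692, -0.2153, 0.0086]
tcp_rot: [3.141, 0.029, -0.001]
wrist_force: [-0.7, -1.1, 1.3]
width: 0.152
```

```bash
python3 - <<'E'
from det import *
s=snap('side','s17');t=snap('top','t17')
cv2.imwrite('pics/s17c.png',np.hstack([cv2.resize(s['frame'][240:350,205:345,::-1],None,fx=3.3,fy=3.3,interpolation=cv2.INTER_CUBIC),cv2.resize(t['frame'][165:280,350:440,::-1],(300,363))]))
E
```

```text
(no output)
```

View pics/s17c.png

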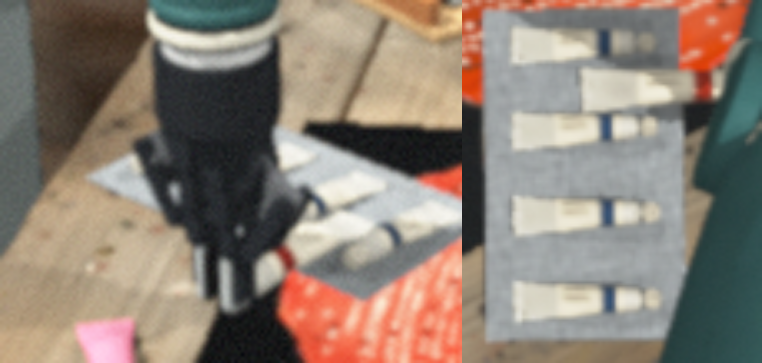

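>>> carry_out([
  {"delta_pos": [0, 0, 0], "dr": [0, 0, 0]},
  {"delta_pos": [0, 0, 0], "dr": [0, 0, 0]},
  {"delta_pos": [0, 0, 0], "dr": [0, 0, 0]},
  {"delta_pos": [0, -0.022, 0], "dr": [0, 0, 0]},
  {"delta_pos": [0, -0.023, 0], "dr": [0, 0, 0]},
  {"delta_pos": [0, 0, 0], "dr": [0, 0, 0]},
  {"delta_pos": [0, 0, 0], "dr": [0, 0, 0]},
], grip=0.55)

```text
time: 38.78
tool_pos: [0.6915, -0.1695, 0.0089]
tcp_rot: [3.141, 0.03, 0.0]
wrist_force: [0.4, -0.2, -0.6]
width: 0.55
```

>>> carry_out([
  {"delta_pos": [0, 0, 0], "dr": [0, 0, 0]},
  {"delta_pos": [0, 0, 0], "dr": [0, 0, 0]},
  {"delta_pos": [0, 0, 0], "dr": [0, 0, 0]},
  {"delta_pos": [0, 0, 0], "dr": [0, 0, 0]},
  {"delta_pos": [0, 0, -0.02], "dr": [0, 0, 0]},
  {"delta_pos": [0, 0, -0.03], "dr": [0, 0, 0]},
  {"delta_pos": [0, 0, -0.03], "dr": [0, 0, 0]},
  {"delta_pos": [0, 0, 0], "dr": [0, 0, 0]},
  {"delta_pos": [0, 0, 0], "dr": [0, 0, 0]},
], grip=0, force=50)

```text
time: 39.9
tool_pos: [0.6909, -0.1701, 0.0883]
tcp_rot: [-3.141, -0.028, 0.001]
wrist_force: [0.1, 0.8, -2.0]
width: 0.274
```

```bash
python3 - <<'E'
from det import *
g=t2w([-18e-3,-45e-3]); print(g)
rows([(*g,.082,YAW)],maxstep=.052)
s=snap('side','s18')
cv2.imwrite('pics/s18c.png',cv2.resize(s['frame'][200:330,205:345,::-1],None,fx=4,fy=4,interpolation=cv2.INTER_CUBIC))
E
```

```text
[0.42952955 0.25147891]
t 39.9 pos [ 0.6909 -0.1701  0.0883] yaw 0.018 tilt [-0.001  0.    -1.   ] w 0.274 F [ 0.1  0.8 -2. ] q6 -0.29
{"delta_pos":[-0.0254,-0.0426,0.0006],"dr":[0,0,0.020]},
{"delta_pos":[-0.0262,-0.0421,0.0006],"dr":[0,0,0.020]},
{"delta_pos":[-0.0271,-0.0416,0.0006],"dr":[0,0,0.020]},
{"delta_pos":[-0.0279,-0.0410,0.0006],"dr":[0,0,0.020]},
{"delta_pos":[-0.0287,-0.0404,0.0006],"dr":[0,0,0.020]},
{"delta_pos":[-0.0296,-0.0398,0.0006],"dr":[0,0,0.020]},
{"delta_pos":[-0.0304,-0.0392,0.0006],"dr":[0,0,0.020]},
{"delta_pos":[-0.0312,-0.0386,0.0006],"dr":[0,0,0.020]},
{"delta_pos":[-0.0319,-0.0380,0.0006],"dr":[0,0,0.020]},
{"delta_pos":[-0.0327,-0.0373,0.0006],"dr":[0,0,0.020]},
-- 10
```

View pics/s18c.png

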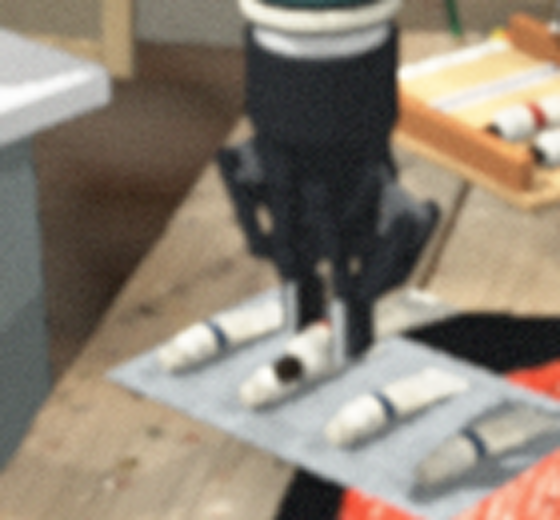

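>>> carry_out([
  {"delta_pos": [-0.0254, -0.0425, 0.001], "dr": [0, 0, 0.02]},
  {"delta_pos": [-0.0262, -0.042, 0.001], "dr": [0, 0, 0.02]},
  {"delta_pos": [-0.027, -0.0415, 0.001], "dr": [0, 0, 0.02]},
  {"delta_pos": [-0.028, -0.041, 0.001], "dr": [0, 0, 0.02]},
  {"delta_pos": [-0.0287, -0.0405, 0.001], "dr": [0, 0, 0.02]},
  {"delta_pos": [-0.0296, -0.04, 0.001], "dr": [0, 0, 0.02]},
  {"delta_pos": [-0.0304, -0.0392, 0], "dr": [0, 0, 0.02]},
  {"delta_pos": [-0.0312, -0.0386, 0], "dr": [0, 0, 0.02]},
  {"delta_pos": [-0.032, -0.038, 0], "dr": [0, 0, 0.021]},
  {"delta_pos": [-0.0325, -0.0373, 0], "dr": [0, 0, 0.021]},
])

```text
time: 41.2
tool_pos: [0.4273, 0.2516, 0.0812]
tcp_rot: [3.127, -0.29, -0.004]
wrist_force: [1.6, 1.6, -1.2]
width: 0.271
```

>>> carry_out([
  {"delta_pos": [0, 0, 0], "dr": [0, 0, 0]},
  {"delta_pos": [0, 0, 0], "dr": [0, 0, 0]},
  {"delta_pos": [0, 0, 0], "dr": [0, 0, 0]},
  {"delta_pos": [0, 0, 0], "dr": [0, 0, 0]},
])

```text
time: 41.7
tool_pos: [0.4301, 0.25, 0.0826]
tcp_rot: [3.128, -0.291, -0.0]
wrist_force: [0.6, 0.4, -1.6]
width: 0.267
```

```bash
python3 - <<'E'
from det import *
g=t2w([-18e-3,-45e-3])
rows([(*g,.018,YAW)],maxstep=.035)
s=snap('side','s19')
cv2.imwrite('pics/s19c.png',cv2.resize(s['frame'][160:290,260:420,::-1],None,fx=4.5,fy=4.5,interpolation=cv2.INTER_CUBIC))
E
```

```text
t 41.7 pos [0.4301 0.25   0.0826] yaw -0.186 tilt [-0. -0. -1.] w 0.267 F [ 0.6  0.4 -1.6] q6 0.66
{"delta_pos":[-0.0004,-0.0006,0.0323],"dr":[0,0,-0.000]},
{"delta_pos":[-0.0004,-0.0006,0.0323],"dr":[0,0,-0.000]},
-- 2
```

View pics/s19c.png

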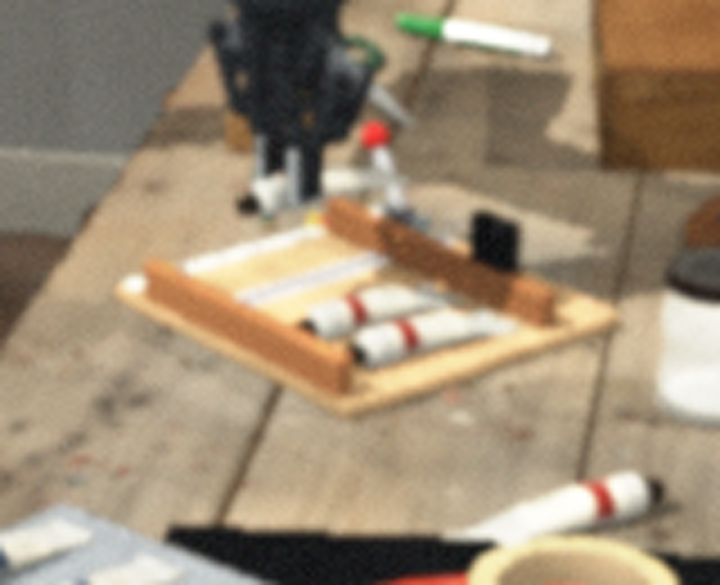

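>>> carry_out([
  {"delta_pos": [0, -0.001, 0.025], "dr": [0, 0, 0]},
  {"delta_pos": [0, 0, 0.025], "dr": [0, 0, 0]},
  {"delta_pos": [0, 0, 0.01], "dr": [0, 0, 0]},
  {"delta_pos": [0, 0, 0.005], "dr": [0, 0, 0]},
  {"delta_pos": [0, 0, 0], "dr": [0, 0, 0]},
  {"delta_pos": [0, 0, 0], "dr": [0, 0, 0]},
])

```text
time: 42.5
tool_pos: [0.4305, 0.2524, 0.0186]
tcp_rot: [-3.127, 0.289, -0.002]
wrist_force: [-0.6, 0.8, -1.2]
width: 0.271
```

>>> carry_out([
  {"delta_pos": [0, 0, 0], "dr": [0, 0, 0]},
  {"delta_pos": [0, 0, 0], "dr": [0, 0, 0]},
  {"delta_pos": [0, 0, 0], "dr": [0, 0, 0]},
  {"delta_pos": [0, 0, -0.03], "dr": [0, 0, 0]},
  {"delta_pos": [0, 0, -0.05], "dr": [0, 0, 0]},
  {"delta_pos": [0, 0, -0.05], "dr": [0, 0, 0]},
  {"delta_pos": [0, 0, 0], "dr": [0, 0, 0]},
  {"delta_pos": [0, 0, 0], "dr": [0, 0, 0]},
], grip=0.4)

```text
time: 43.5
tool_pos: [0.4295, 0.2519, 0.1477]
tcp_rot: [-3.128, 0.289, -0.0]
wrist_force: [-0.4, 0.3, 0.0]
width: 0.4
```

```bash
python3 - <<'E'
from det import *
s=snap('side','s20');t=snap('top','t20');np.save('s20.npy',s);np.save('t20.npy',t)
cv2.imwrite('pics/s20c.png',np.hstack([cv2.resize(s['frame'][180:290,275:405,::-1],(472,400)),cv2.resize(t['frame'][180:220,250:330,::-1],(300,400))]))
print(blobs(t['frame'],'red',(255,325,175,225)),blobs(s['frame'],'red',(350,400,250,285)))
E
```

```text
[(np.int32(17), array([283.  , 176.65]), array([281, 175,   5,   5], dtype=int32))] [(np.int32(13), array([393.77, 270.54]), array([392, 268,   4,   6], dtype=int32))]
```

View pics/s20c.png

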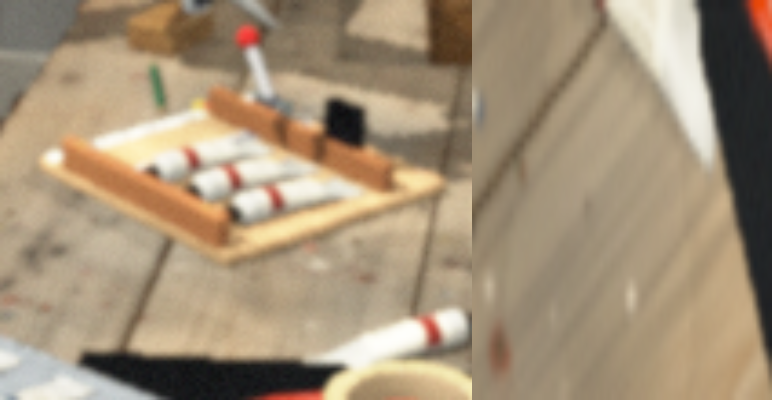

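View pics/t20.png

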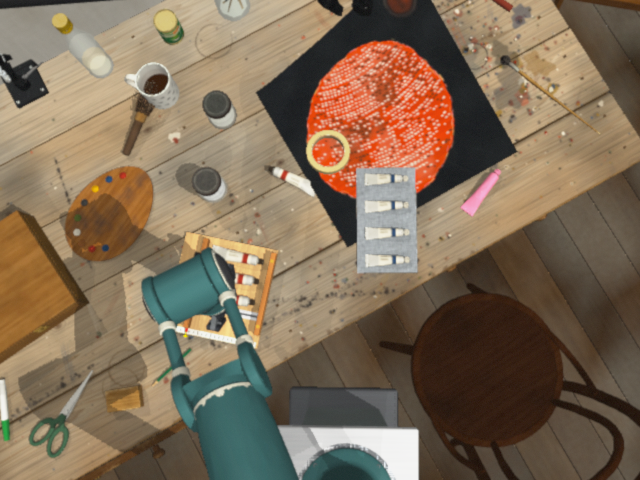

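The loose tube was knocked: its cap is now at about (270,168) and its tail at (313,193). I'll measure it again.

```bash
python3 - <<'E'
from det import *
T=np.load('t20.npy',allow_pickle=True).item();S=np.load('s20.npy',allow_pickle=True).item()
cv2.imwrite('pics/l20.png',cv2.resize(T['frame'][150:210,255:345,::-1],None,fx=8,fy=8,interpolation=cv2.INTER_CUBIC))
cv2.imwrite('pics/l20s.png',cv2.resize(S['frame'][240:310,330:430,::-1],None,fx=7,fy=7,interpolation=cv2.INTER_CUBIC))
a=blobs(T['frame'],'red',(260,312,165,192)); b=blobs(S['frame'],'red',(350,402,250,285)); print(a,b)
print(tri(T,a[0][1],S,b[0][1]), onz(T,*a[0][1],.019))
E
```

```text
[(np.int32(33), array([283.7 , 174.73]), array([281, 171,   6,   9], dtype=int32))] [(np.int32(13), array([393.77, 270.54]), array([392, 268,   4,   6], dtype=int32))]
(array([0.7284145 , 0.15625415, 0.01229181]), np.float64(0.005679390725266076)) [0.72450037 0.15381139 0.019     ]
```

View pics/l20.png

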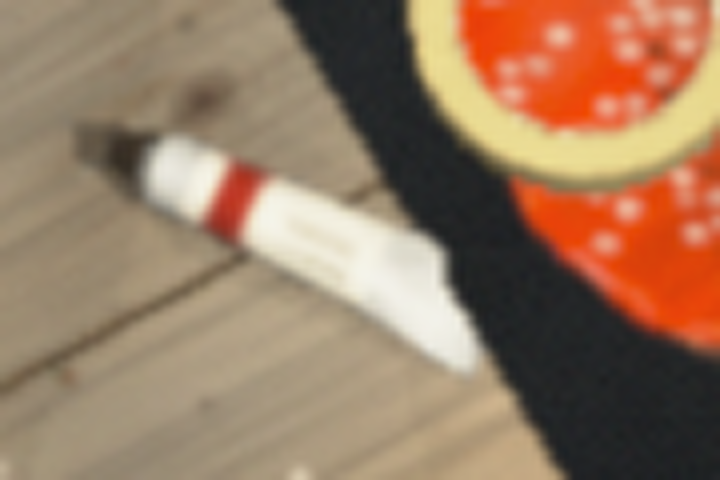

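View pics/l20s.png

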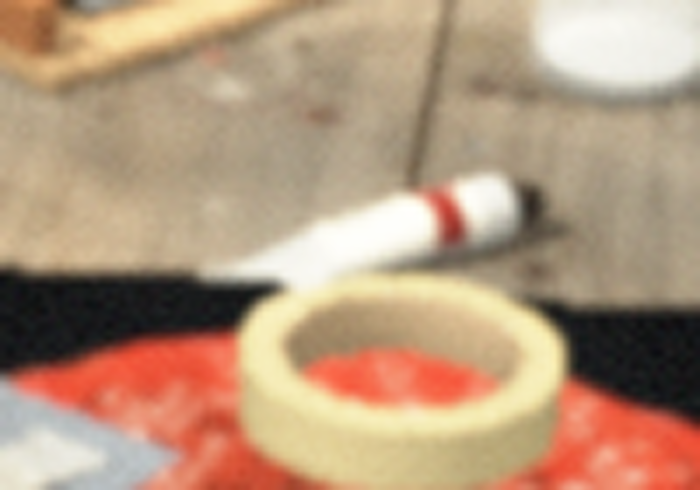

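```bash
python3 - <<'E'
from det import *
T=np.load('t20.npy',allow_pickle=True).item();S=np.load('s20.npy',allow_pickle=True).item()
P=[onz(T,255+(x+.5)/8-.5,150+(y+.5)/8-.5,z)[:2] for x,y,z in [(78,133,.0115),(163,172,.014),(237,203,.021),(415,289,.014)]]
P=np.array(P); print(P.round(4))
d=P[3]-P[0]; print('ang tail dir',np.arctan2(d[1],d[0]))
l=cv2.fitLine(P.astype(np.float32),cv2.DIST_L2,0,.01,.01).ravel(); print(l)
# from two views: cap dark end in side
for pt in [(255+(140)/8-.5,150+157/8-.5)]:
    print('shoulder tri',tri(T,pt,S,(330+530/7,240+200/7)))
# grasp: 42 mm from tip along axis
ax=l[:2]*np.sign(l[:2]@d); print('grasp from tip',P[0]+ax*.042, 'band-based 31?',[(p-P[0])@ax for p in P])
# reference: in red row, band-to-tip distance
T0=np.load('top0.npy',allow_pickle=True).item(); print('row band->tip', .1528-.1105, .1505-.108)
E
```

```text
[[0.7464 0.2008]
 [0.7343 0.1751]
 [0.7235 0.1525]
 [0.7002 0.1002]]
ang tail dir -2.0011058552423933
[0.41688654 0.90895855 0.7260779  0.15715866]
shoulder tri (array([0.74257982, 0.18487836, 0.01104403]), np.float64(0.007331517807317982))
grasp from tip [0.72884437 0.1626644 ] band-based 31? [np.float64(0.0), np.float64(0.02839748331536048), np.float64(0.05347505783309846), np.float64(0.11075861852510008)]
row band->tip 0.04229999999999999 0.042499999999999996
```

```bash
python3 - <<'E'
from det import *
rows([(.7243,.1535,.1,-.43)],maxstep=.052)
E
```

```text
t 43.6 pos [0.4285 0.2514 0.1461] yaw -0.184 tilt [-0.003 -0.001 -1.   ] w 0.398 F [ 0.2 -0.2 -0.8] q6 0.66
{"delta_pos":[0.0441,0.0060,0.0066],"dr":[0,0,0.035]},
{"delta_pos":[0.0443,0.0045,0.0066],"dr":[0,0,0.035]},
{"delta_pos":[0.0444,0.0029,0.0066],"dr":[0,0,0.035]},
{"delta_pos":[0.0445,0.0013,0.0066],"dr":[0,0,0.035]},
{"delta_pos":[0.0445,-0.0002,0.0066],"dr":[0,0,0.035]},
{"delta_pos":[0.0445,-0.0018,0.0066],"dr":[0,0,0.035]},
{"delta_pos":[0.0444,-0.0034,0.0066],"dr":[0,0,0.035]},
-- 7
```

>>> carry_out([
  {"delta_pos": [0.044, 0.006, 0.0065], "dr": [0, 0, 0.035]},
  {"delta_pos": [0.044, 0.0045, 0.0065], "dr": [0, 0, 0.035]},
  {"delta_pos": [0.0445, 0.003, 0.0065], "dr": [0, 0, 0.035]},
  {"delta_pos": [0.0445, 0.0013, 0.0065], "dr": [0, 0, 0.035]},
  {"delta_pos": [0.0445, 0, 0.0065], "dr": [0, 0, 0.035]},
  {"delta_pos": [0.0445, -0.002, 0.0065], "dr": [0, 0, 0.035]},
  {"delta_pos": [0.0445, -0.0034, 0.0065], "dr": [0, 0, 0.035]},
  {"delta_pos": [0, 0, 0], "dr": [0, 0, 0]},
  {"delta_pos": [0, 0, 0], "dr": [0, 0, 0]},
  {"delta_pos": [0, 0, 0], "dr": [0, 0, 0]},
], grip=0.6)

```text
time: 44.85
tool_pos: [0.724, 0.1548, 0.1016]
tcp_rot: [3.069, -0.667, -0.003]
wrist_force: [-0.1, -0.8, 0.9]
width: 0.604
```

```bash
python3 - <<'E'
from det import *
rows([(.7243,.1535,.006,-.43)],maxstep=.05)
S=snap('side','s21');T=snap('top','t21')
cv2.imwrite('pics/s21c.png',np.hstack([cv2.resize(S['frame'][200:310,330:440,::-1],(400,400)),cv2.resize(T['frame'][145:215,250:330,::-1],(380,400))]))
E
```

```text
t 44.85 pos [0.724  0.1548 0.1016] yaw -0.428 tilt [-0.002 -0.    -1.   ] w 0.604 F [-0.1 -0.8  0.9] q6 0.6
{"delta_pos":[0.0004,0.0005,0.0478],"dr":[0,0,0.001]},
{"delta_pos":[0.0004,0.0005,0.0478],"dr":[0,0,0.001]},
-- 2
```

View pics/s21c.png

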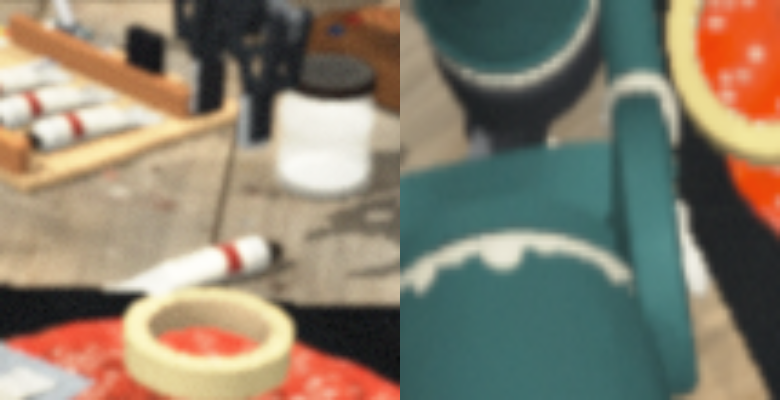

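>>> carry_out([
  {"delta_pos": [0, 0.001, 0.035], "dr": [0, 0, 0]},
  {"delta_pos": [0, 0, 0.035], "dr": [0, 0, 0]},
  {"delta_pos": [0, 0, 0.02], "dr": [0, 0, 0]},
  {"delta_pos": [0, 0, 0.004], "dr": [0, 0, 0]},
  {"delta_pos": [0, 0, 0], "dr": [0, 0, 0]},
])

```text
time: 45.58
tool_pos: [0.7257, 0.1536, 0.0092]
tcp_rot: [-3.069, 0.668, -0.002]
wrist_force: [-0.9, -0.3, -0.4]
width: 0.6
```

>>> carry_out([
  {"delta_pos": [0, 0, 0], "dr": [0, 0, 0]},
  {"delta_pos": [0, 0, 0], "dr": [0, 0, 0]},
  {"delta_pos": [0, 0, 0], "dr": [0, 0, 0]},
  {"delta_pos": [0, 0, 0], "dr": [0, 0, 0]},
], grip=0, force=50)

```text
time: 46.08
tool_pos: [0.7265, 0.1536, 0.0104]
tcp_rot: [-3.068, 0.669, -0.004]
wrist_force: [-0.7, -0.3, 5.8]
width: 0.257
```

>>> carry_out([
  {"delta_pos": [0, 0, -0.02], "dr": [0, 0, 0]},
  {"delta_pos": [0, 0, -0.03], "dr": [0, 0, 0]},
  {"delta_pos": [0, 0, -0.03], "dr": [0, 0, 0]},
  {"delta_pos": [0, 0, 0], "dr": [0, 0, 0]},
  {"delta_pos": [0, 0, 0], "dr": [0, 0, 0]},
])

```text
time: 46.7
tool_pos: [0.7244, 0.1532, 0.0877]
tcp_rot: [3.069, -0.669, -0.001]
wrist_force: [-0.8, 0.3, -0.1]
width: 0.259
```

```bash
python3 - <<'E'
from det import *
S=snap('side','s22')
cv2.imwrite('pics/s22c.png',cv2.resize(S['frame'][180:310,310:440,::-1],None,fx=4.5,fy=4.5))
g=t2w([-76e-3,-5e-3]); print(g)
rows([(*g,.085,YAW)],maxstep=.052)
E
```

```text
[0.37987711 0.30146526]
t 46.75 pos [0.7238 0.1531 0.0866] yaw -0.429 tilt [-0.003 -0.    -1.   ] w 0.256 F [-0.1 -0.1 -1. ] q6 0.6
{"delta_pos":[-0.0468,0.0010,0.0002],"dr":[0,0,-0.031]},
{"delta_pos":[-0.0468,-0.0004,0.0002],"dr":[0,0,-0.031]},
{"delta_pos":[-0.0468,-0.0018,0.0002],"dr":[0,0,-0.031]},
{"delta_pos":[-0.0467,-0.0033,0.0002],"dr":[0,0,-0.031]},
{"delta_pos":[-0.0466,-0.0047,0.0002],"dr":[0,0,-0.031]},
{"delta_pos":[-0.0464,-0.0061,0.0002],"dr":[0,0,-0.031]},
{"delta_pos":[-0.0462,-0.0075,0.0002],"dr":[0,0,-0.031]},
{"delta_pos":[-0.0460,-0.0089,0.0002],"dr":[0,0,-0.031]},
-- 8
```

View pics/s22c.png

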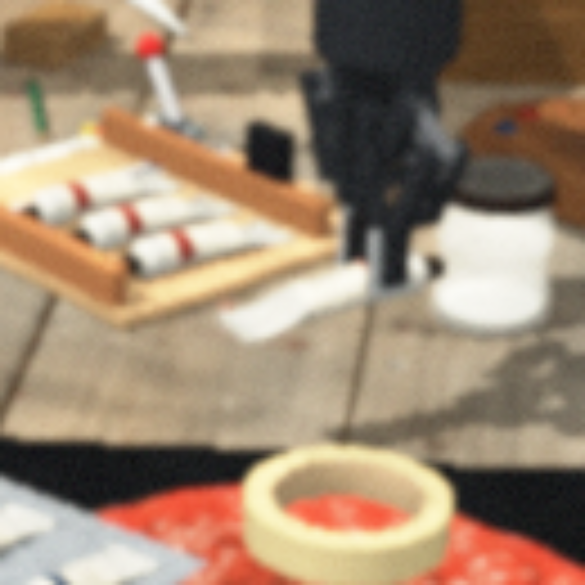

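>>> carry_out([
  {"delta_pos": [-0.0465, 0.001, 0], "dr": [0, 0, -0.031]},
  {"delta_pos": [-0.0468, -0.0004, 0], "dr": [0, 0, -0.031]},
  {"delta_pos": [-0.0468, -0.002, 0], "dr": [0, 0, -0.031]},
  {"delta_pos": [-0.0467, -0.0033, 0], "dr": [0, 0, -0.031]},
  {"delta_pos": [-0.0466, -0.0047, 0], "dr": [0, 0, -0.031]},
  {"delta_pos": [-0.0464, -0.006, 0], "dr": [0, 0, -0.031]},
  {"delta_pos": [-0.0462, -0.0075, 0], "dr": [0, 0, -0.031]},
  {"delta_pos": [-0.046, -0.009, 0], "dr": [0, 0, -0.03]},
  {"delta_pos": [0, 0, 0], "dr": [0, 0, 0]},
  {"delta_pos": [0, 0, 0], "dr": [0, 0, 0]},
])

```text
time: 48.0
tool_pos: [0.3809, 0.3008, 0.0874]
tcp_rot: [3.128, -0.284, -0.001]
wrist_force: [0.3, 0.2, -1.0]
width: 0.252
```

>>> carry_out([
  {"delta_pos": [0, 0, 0], "dr": [0, 0, 0]},
  {"delta_pos": [0, 0, 0], "dr": [0, 0, 0]},
])

```text
time: 48.25
tool_pos: [0.3821, 0.3007, 0.0882]
tcp_rot: [3.128, -0.288, 0.0]
wrist_force: [0.3, 0.0, -0.8]
width: 0.256
```

```bash
python3 - <<'E'
from det import *
g=t2w([-76e-3,-5e-3])
rows([(*g,.018,YAW)],maxstep=.035)
S=snap('side','s23')
cv2.imwrite('pics/s23c.png',cv2.resize(S['frame'][160:290,260:400,::-1],None,fx=4.5,fy=4.5))
E
```

```text
t 48.25 pos [0.3821 0.3007 0.0882] yaw -0.183 tilt [ 0. -0. -1.] w 0.256 F [ 0.3  0.  -0.8] q6 0.8
{"delta_pos":[-0.0008,-0.0001,0.0234],"dr":[0,0,0.001]},
{"delta_pos":[-0.0008,-0.0001,0.0234],"dr":[0,0,0.001]},
{"delta_pos":[-0.0008,-0.0001,0.0234],"dr":[0,0,0.001]},
-- 3
```

View pics/s23c.png

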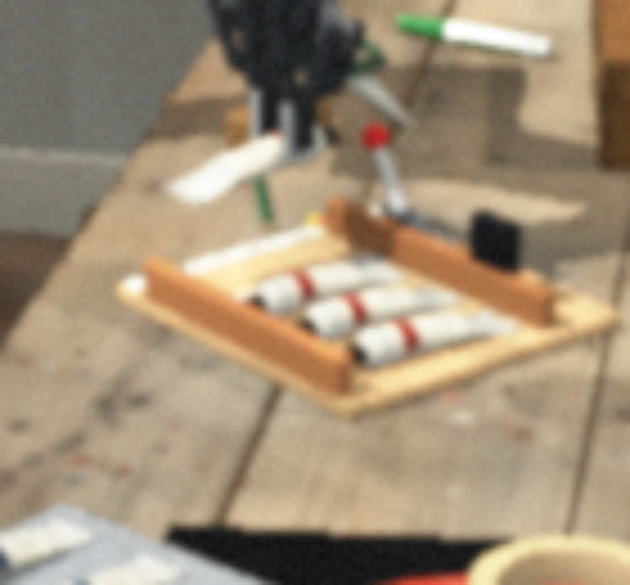

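>>> carry_out([
  {"delta_pos": [-0.002, 0, 0.025], "dr": [0, 0, 0]},
  {"delta_pos": [0, 0, 0.025], "dr": [0, 0, 0.002]},
  {"delta_pos": [0, 0, 0.01], "dr": [0, 0, 0]},
  {"delta_pos": [0, 0, 0.005], "dr": [0, 0, 0]},
  {"delta_pos": [0, 0, 0], "dr": [0, 0, 0]},
  {"delta_pos": [0, 0, 0], "dr": [0, 0, 0]},
])

```text
time: 49.05
tool_pos: [0.38, 0.302, 0.0241]
tcp_rot: [-3.127, 0.289, -0.002]
wrist_force: [0.6, -0.5, -1.1]
width: 0.252
```

```bash
python3 - <<'E'
from det import *
S=snap('side','s24')
cv2.imwrite('pics/s24c.png',cv2.resize(S['frame'][160:290,260:400,::-1],None,fx=4.5,fy=4.5))
E
```

```text
(no output)
```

View pics/s24c.png

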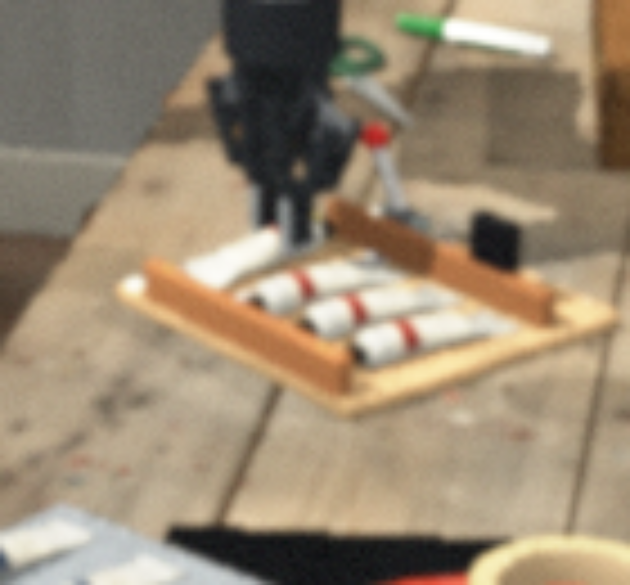

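>>> carry_out([
  {"delta_pos": [0, 0, 0.003], "dr": [0, 0, 0]},
  {"delta_pos": [0, 0, 0], "dr": [0, 0, 0]},
  {"delta_pos": [0, 0, 0], "dr": [0, 0, 0]},
])

```text
time: 49.48
tool_pos: [0.3793, 0.3016, 0.0204]
tcp_rot: [-3.128, 0.288, -0.0]
wrist_force: [0.1, 0.7, -0.0]
width: 0.257
```

>>> carry_out([
  {"delta_pos": [0, 0, 0], "dr": [0, 0, 0]},
  {"delta_pos": [0, 0, 0], "dr": [0, 0, 0]},
  {"delta_pos": [0, 0, 0], "dr": [0, 0, 0]},
  {"delta_pos": [0, 0, -0.03], "dr": [0, 0, 0]},
  {"delta_pos": [0, 0, -0.05], "dr": [0, 0, 0]},
  {"delta_pos": [0, 0, -0.05], "dr": [0, 0, 0]},
  {"delta_pos": [0, 0, -0.05], "dr": [0, 0, 0]},
], grip=0.4)

```text
time: 50.35
tool_pos: [0.3789, 0.3013, 0.2018]
tcp_rot: [3.128, -0.289, -0.0]
wrist_force: [0.6, -0.2, -1.2]
width: 0.401
```

>>> carry_out([
  {"delta_pos": [0.03, 0.04, 0], "dr": [0, 0, 0]},
  {"delta_pos": [0.03, 0.045, 0], "dr": [0, 0, 0]},
  {"delta_pos": [0.03, 0.045, 0], "dr": [0, 0, 0]},
  {"delta_pos": [0.03, 0.045, 0], "dr": [0, 0, 0]},
  {"delta_pos": [0.02, 0.05, 0], "dr": [0, 0, 0]},
  {"delta_pos": [0.01, 0.05, 0], "dr": [0, 0, 0]},
  {"delta_pos": [0, 0.05, 0], "dr": [0, 0, 0]},
  {"delta_pos": [0, 0.05, 0], "dr": [0, 0, 0]},
  {"delta_pos": [0, 0, 0], "dr": [0, 0, 0]},
  {"delta_pos": [0, 0, 0], "dr": [0, 0, 0]},
])

```text
time: 51.6
tool_pos: [0.458, -0.0944, 0.2002]
tcp_rot: [-3.127, 0.29, 0.0]
wrist_force: [-0.1, 0.7, 0.4]
width: 0.402
```

```bash
python3 chk.py t25; python3 - <<'E'
from det import *
S=snap('side','s25');T=np.load('t25.npy',allow_pickle=True).item()
cv2.imwrite('pics/s25c.png',cv2.resize(S['frame'][170:290,265:405,::-1],None,fx=5,fy=5,interpolation=cv2.INTER_CUBIC))
cv2.imwrite('pics/t25d.png',cv2.resize(T['frame'][220:350,150:290,::-1],None,fx=5,fy=4.5,interpolation=cv2.INTER_CUBIC))
print(blobs(T['frame'],'red',(165,195,285,325))[:1])
for p,q in zip(sorted([tuple(b[1]) for b in blobs(T['frame'],'blue',(355,420,165,275)) if b[0]>8],key=lambda t:t[1]),[(392.46,178.23),(392.54,204.77),(393.5,232),(393.54,259.23)]): print('blue shift px',np.array(p)-q)
for b in blobs(T['frame'],'red',(190,270,225,350)): print('band tray',b[0],w2t(onz(T,*b[1],.031)).round(4))
E
```

```text
[186.10397554 329.06116208] [184.94187298 335.20129171] remain [-0.01411472 -0.00012545]
[186.04043546 329.13841369] [184.94187298 335.20129171] remain [-0.01391631 -0.00022731]
[186.08303249 329.28519856] [184.94187298 335.20129171] remain [-1.36135145e-02 -5.59094104e-05]
[(np.int32(39), array([175.77, 314.46]), array([173, 311,   7,   8], dtype=int32))]
blue shift px [0. 0.]
blue shift px [0. 0.]
band tray 34 [-0.0769 -0.0058]
band tray 32 [ 0.0312 -0.0412]
band tray 32 [-0.0171 -0.0422]
band tray 31 [ 0.0795 -0.0419]
```

View pics/s25c.png

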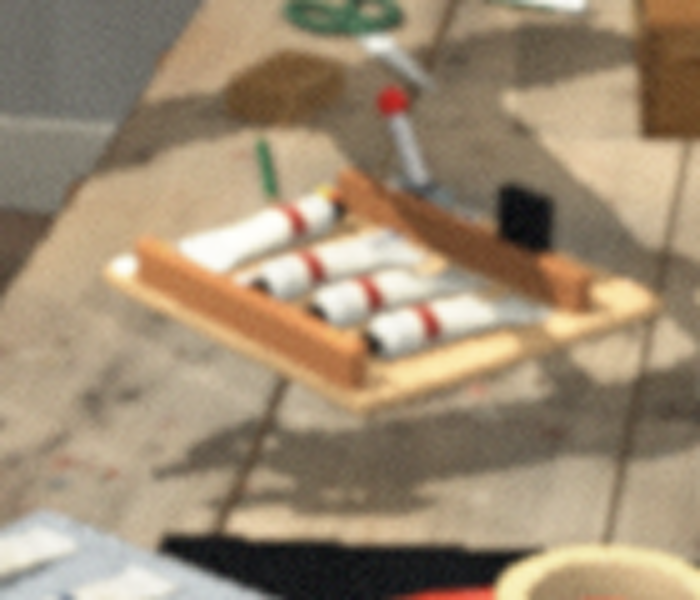

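View pics/t25d.png

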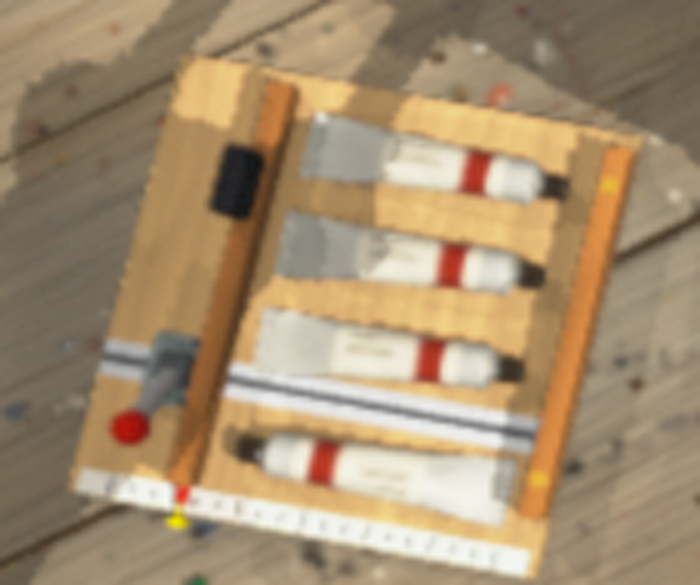

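View pics/t25.png

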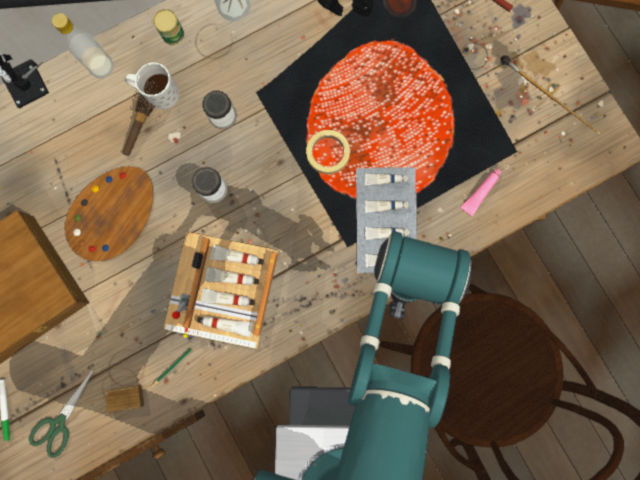

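```bash
python3 - <<'E'
from det import *
T=np.load('t20.npy',allow_pickle=True).item()
for p,q in zip(sorted([tuple(b[1]) for b in blobs(T['frame'],'blue',(355,420,165,275)) if b[0]>8],key=lambda t:t[1]),[(392.46,178.23),(392.54,204.77),(393.5,232),(393.54,259.23)]): print('blue shift px',np.array(p)-q)
T=np.load('t25.npy',allow_pickle=True).item();S=bot.read_camera('side')
a=sorted([tuple(b[1]) for b in blobs(T['frame'],'red',(190,270,225,350))],key=lambda p:p[1])
b=[x for x in blobs(S['frame'],'red',(310,365,205,240))];print([(x[0],x[1]) for x in b])
b=sorted([tuple(x[1]) for x in b[:4]],key=lambda p:-p[1])
for i in range(min(4,len(b))): print(tri(T,a[i],S,b[i]))
print(bot.read_state()['time'],bot.read_state()['tool_pos'])
E
```

```text
blue shift px [0. 0.]
blue shift px [0. 0.]
blue shift px [-0.04  0.23]
blue shift px [-0.04  0.27]
[(np.int32(5), array([350.6, 234.4]))]
(array([0.52951215, 0.24040917, 0.02190869]), np.float64(0.007083528429448734))
51.75 [ 0.45823543 -0.0935044   0.20021203]
```

```bash
python3 - <<'E'
from det import *
T=np.load('t25.npy',allow_pickle=True).item();S=bot.read_camera('side')
a=sorted([tuple(b[1]) for b in blobs(T['frame'],'red',(190,270,225,350))],key=lambda p:p[1])
for i,(u,v) in enumerate([(351,234),(339,228),(328,223),(323.5,213.5)]):
    c,w=wcent(S['frame'],'red',(int(u)-5,int(u)+6,int(v)-5,int(v)+6),60); print(c,*tri(T,a[i],S,c))
E
```

```text
[350.16585366 233.35121951] [0.52892607 0.23970695 0.02509362] 0.006418198122865832
[338.74233129 227.58895706] [0.48148923 0.24932751 0.02553999] 0.006788491973913712
[327.11564626 222.19727891] [0.43348498 0.2571974  0.0260132 ] 0.00660481459363666
[323.46511628 212.87790698] [0.38091976 0.30378621 0.02620439] 0.005799414974970528
```

All four bands are at the same height (25–26 mm) on the bay floor, so I'm handing the job in.

```bash
python3 -c "
from workcell import bot
print(bot.finish_job())"
```

```text
the job is handed in; nothing more can be done
None
```

The fence is unlocked, moved to its mark and locked again, and all four red-banded tubes are in the bay. I handed the job in at about 52 s of the 210 s allowed.

- **Fence:** I flipped the lever over and slid the fence. My first stop was 2.2 mm short of the line, so I gripped it again and corrected. I then pushed the lever back until it met its stop at about 9 N. At the end the pointer read 0.1–0.2 mm from the index line, and the knob was within 0.5 px of where it started.
- **Row tubes:** There were three red-banded tubes in the row. I pulled each out lengthwise by its cap, gripped it again at the body and laid it in the bay.
- **Loose tube:** It had been knocked aside partway through, so I measured it again before picking it up. Its cap points towards the fence; the other three point towards the end stop.
- **Last checks in the bay:** The four tubes lie flat, lengthwise and separate. Their bands sit about 25–26 mm above the table, and the tubes stand at x = -77, -17, 31 and 80 mm on the tray.
- **Blue tubes and bystanders:** With the row cleared, the blue bands had shifted 0.3 px or less (about 0.6 mm). I did not touch the tape, jar or pink tube.

**Weak points:**
- The top and side views disagreed by 6–7 mm on the band positions, so the band heights are a comparison between tubes rather than an exact measure.
- In the last picture the arm hid two of the four blue tubes. The check on those two is from about 8 s earlier, after all three red tubes had left the row.

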